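# Load the platform shaker, push the carrier home and lock its speed

## Task

First stand every small sample jar upright in the grey carrier tray while it is at the foot of the ramp; then push the loaded carrier, without lifting it, up the ramp until its rear edge drops behind the lip and it lies flat on the shaker deck. After that slide the lock hood right back, turn the speed knob so its pointer is on the broad white mark, and slide the hood fully home over the knob again. Leave the other bench items where they stand.

Things in the scene. Friction and masses are not known exactly. Their poses are not given: they have to be found in the camera images.
- jar1_center (a point): Small round sample jar, clear glass with a blue screw lid, 34 mm diameter, 42 mm tall, about 60 g, standing upright on the bench; may be absent. The point is on its axis, half-way up (21 mm above its base); z is its axis.
- jar2_center (a point): Small round sample jar, clear glass with a blue screw lid, 34 mm diameter, 42 mm tall, about 60 g, standing upright on the bench; may be absent. The point is on its axis, half-way up (21 mm above its base); z is its axis.
- jar3_center (a point): Small round sample jar, clear glass with a blue screw lid, 34 mm diameter, 42 mm tall, about 60 g, standing upright on the bench; may be absent. The point is on its axis, half-way up (21 mm above its base); z is its axis.
- jar4_center (a point): Small round sample jar, clear glass with a blue screw lid, 34 mm diameter, 42 mm tall, about 60 g, standing upright on the bench; may be absent. The point is on its axis, half-way up (21 mm above its base); z is its axis.
- carrier_center (a point): Centre (15 mm above its underside) of the open grey plastic carrier tray: 172 mm long (its x), 110 mm wide (its y), 30 mm high, walls and floor 4 mm thick, about 0.3 kg empty. It starts on the bench just before the ramp, its x axis roughly uphill. Four jars fit standing in one row along its length at 41 mm spacing.
- ramp_foot (a point): Foot of the aluminium loading ramp of the fixed blue shaker, mid-width, at bench height. x points horizontally uphill (roughly to the robot's left), y to the control side (towards the robot), z up. The ramp rises evenly from x = 0 to 30 mm high at x = 100 mm; a flat lip 6 mm wide follows; at x = 106 mm the surface drops 10 mm to the deck.
- lip (a point): Top of the lip stop at its deck-side edge, mid-width, 30 mm above the bench; same axes as ramp_foot, 106 mm along x from it. Blue kerbs 40 mm high (above the bench) flank ramp and deck, from 106 mm downhill of here to 194 mm uphill, leaving a channel 124 mm wide; at the ramp's foot a mouth 25 mm high flares over 70 mm to about 168 mm wide.
- deck (a point): Centre of the shaker's flat black deck, on its surface, 20 mm above the bench; same axes as ramp_foot, 199 mm along x from it. The deck is 186 mm long and 124 mm wide, between the 10 mm high lip stop (x = -93 mm) and an end wall 45 mm above the bench (x = +93 mm). A carrier fully home lies flat on it.
- dial (a point): Centre of the dial on the flat top of the shaker's blue control housing, on the knob's axis, 60 mm above the bench; same axes as ramp_foot. The one broad white mark is in direction +y from here (the robot's side); thin ticks are other settings. The housing is 195 mm along x and 95 mm along y; the dial lies 36 mm from its -x end, mid-width.
- knob_grip (a point): Grip point of the black speed knob, on its axis, 24 mm above the housing top: a bar 42 mm long, 14 mm thick and 26 mm high (from 9 to 35 mm above the housing) on a 40 mm disc 9 mm high. The bar lies along this point's x; the end with the white stripe, at -x, is the pointer.
- knob_pointer (a point): Outer end of the knob's pointer, 21 mm from the axis.
- speed_knob (a joint): Knob angle, rad, growing clockwise seen from above; at 0 the pointer aims downhill (-x of the dial), at 1.571 it aims at the white mark. Range -0.2 to 2.8, stays where it is left (0.04 N m friction).
- hood (a joint): Travel of the sliding lock hood, m: 0 = locked, over the knob (as at the start); 0.098 = slid right back (along the dial's +x), knob free. Stays where it is left, about 2 N to move.
- hood_rib (a point): Middle of the grey grip rib on the hood's top, half-way up, 58 mm above the housing top: 16 mm thick along the slide (x), 50 mm across (y), 24 mm high. The clear hood under it is 56 mm along the slide, 74 mm wide, 46 mm high above the housing, open at its -x end; at travel 0 the rib is straight above the knob's axis.
- swab_pot: Bystander, leave it alone: white pot with grey lid, 51 mm diameter, 67 mm tall, standing among the jars; origin at base centre.
- tube_rack: Bystander, leave it alone: green tube rack 80 x 230 x 30 mm; origin at base centre.
- tip_box: Bystander, leave it alone: black pipette-tip box with clear lid, 85 x 122 x 75 mm; origin at base centre.
- wash_bottle: Bystander, leave it alone: white wash bottle with orange cap, 70 mm diameter, 160 mm tall; origin at base centre.
- reagent_bottle: Bystander, leave it alone: glass bottle with blue cap, 56 mm diameter, 105 mm tall; origin at base centre.
- beaker: Bystander, leave it alone: glass beaker, 60 mm diameter, 75 mm tall; origin at base centre.
Mind the look-alikes: they are no part of the job. What is shaped like the part that bears jar1_center but brown is not meant.

How it is judged:
On the way, in this order (a step that is already met when the one before it is completed fails the run):
1. all jars present stand in the carrier while it is still before the ramp (x of jar1_center in the frame of carrier_center between -0.08 and 0.08 m and y of jar1_center in the frame of carrier_center between -0.05 and 0.05 m and z of jar1_center in the frame of carrier_center between 0.004 and 0.017 m and angle between each of jar1_center, jar2_center, jar3_center, jar4_center's own z axis and vertical below 0.2 rad and x of jar2_center in the frame of carrier_center between -0.08 and 0.08 m and y of jar2_center in the frame of carrier_center between -0.05 and 0.05 m and z of jar2_center in the frame of carrier_center between 0.004 and 0.017 m and x of jar3_center in the frame of carrier_center between -0.08 and 0.08 m and y of jar3_center in the frame of carrier_center between -0.05 and 0.05 m and z of jar3_center in the frame of carrier_center between 0.004 and 0.017 m and x of jar4_center in the frame of carrier_center between -0.08 and 0.08 m and y of jar4_center in the frame of carrier_center between -0.05 and 0.05 m and z of jar4_center in the frame of carrier_center between 0.004 and 0.017 m and x of carrier_center in the frame of ramp_foot below -0.05 m and contact force between the fingers and anything else below 0.3 N), for 0.2 s.
2. the loaded carrier lies flat on the deck behind the lip, jars upright in it (x of carrier_center in the frame of deck between -0.01 and 0.01 m and y of carrier_center in the frame of deck between -0.012 and 0.012 m and z of carrier_center in the frame of deck between 0.01 and 0.0185 m and angle between carrier_center's own z axis and vertical below 0.03 rad and x of jar1_center in the frame of carrier_center between -0.08 and 0.08 m and y of jar1_center in the frame of carrier_center between -0.05 and 0.05 m and z of jar1_center in the frame of carrier_center between 0.004 and 0.017 m and angle between each of jar1_center, jar2_center, jar3_center, jar4_center's own z axis and vertical below 0.2 rad and x of jar2_center in the frame of carrier_center between -0.08 and 0.08 m and y of jar2_center in the frame of carrier_center between -0.05 and 0.05 m and z of jar2_center in the frame of carrier_center between 0.004 and 0.017 m and x of jar3_center in the frame of carrier_center between -0.08 and 0.08 m and y of jar3_center in the frame of carrier_center between -0.05 and 0.05 m and z of jar3_center in the frame of carrier_center between 0.004 and 0.017 m and x of jar4_center in the frame of carrier_center between -0.08 and 0.08 m and y of jar4_center in the frame of carrier_center between -0.05 and 0.05 m and z of jar4_center in the frame of carrier_center between 0.004 and 0.017 m), for 0.2 s.
3. with the hood slid back, the knob's pointer is on the mark (value of joint speed_knob between 1.4508 and 1.6908 rad and value of joint hood above 0.07 m), for 0.2 s.
4. the hood is fully home over the knob, which is still on the mark (value of joint speed_knob between 1.4508 and 1.6908 rad and value of joint hood below 0.006 m), for 0.2 s.
At the end, for the whole second after the job is handed in: Every jar present stands upright (within 0.2 rad) on the carrier's floor; the carrier lies flat (within 0.03 rad) and at rest on the deck behind the lip; the knob is within 0.12 rad of the mark (1.571); the hood is within 6 mm of fully home (all of step 2 and all of step 4 and linear speed of carrier below 0.02 m/s); the robot touches nothing.
It fails at once if the carrier is lifted off the bench before it is on the ramp (x of carrier_center in the frame of ramp_foot below -0.1 m and height (world z) of carrier_center above 0.035 m).
It fails at once if the carrier is lifted clear of the ramp or deck (height (world z) of carrier_center above 0.065 m).
It fails at once if a bystander is knocked over or moved more than 5 cm (distance of any of swab_pot, tube_rack, tip_box, wash_bottle, reagent_bottle, beaker from where it was at the start of the episode above 0.05 m or angle between any of swab_pot, tube_rack, tip_box, wash_bottle, reagent_bottle, beaker's own z axis and vertical above 0.5 rad).
Of jar1, jar2, jar3, jar4 only 2 to 4 are there at a start; the rules pass over those that are not, and their reading is None.
At some moment in a run one of jar1, jar2, jar3, jar4 may be knocked a few centimetres aside while the robot is not near it.
Once in a run the grip may slacken for a moment while it holds something.
It also fails if it takes over 208 s, if anything falls off the work surface, if the arm or the gripper's body presses on something with over 40 N, if the wrist force passes 120 N, or if a joint passes its speed limit or range.

## Robot

A 6-joint arm with a two-finger parallel gripper is mounted at the origin on the work surface. World frame = base frame: x ahead of the robot, y to its left, z up, the work surface at z = 0. Lengths are in m, angles in rad, forces in N, time in s.
With the tool pointing down it reaches from about 0.4 to 0.825 m from the base axis. Payload 7 kg.
Tool frame: the origin (TCP) lies on the centre line of the jaws, within the pads' length; the fingertips stand 22 mm ahead of it and the grasp point (between the pads) lies 3 mm ahead of it; z points along the fingers, y is the line along which they close (so a half turn about z gives the same grasp; the last joint's range is limited). The gripper opens to 88 mm and grips with 3 to 60 N. Pads are 19 mm wide; open, the fingers measure 130 mm over their backs; the gripper's body (78 mm by 193 mm) begins 47 mm behind the grasp point.
Start: joints at [1.472, 0.359, 0.012, 0, -1.224, -0.288], TCP at [0.255, 0.625, 0.218] pointing down, gripper open.
Joint ranges: [-3.07, 3.07], [-1.43, 2.12], [-1.02, 1.25], [-3.03, 1.67], [-3.05, -0], [-3.03, 3.03]. Speed limits (rad/s): [2.39, 2.39, 3.01, 3.14, 3.14, 3.14].

## Interface

Orientations are given as [roll, pitch, yaw] about the fixed x, y, z axes, in that order (R = Rz(yaw) Ry(pitch) Rx(roll)).
In Python, from station import monitor, viewer, order gives the robot as it stands. The module is installed in compiled form; this text tells all that it offers.
- The arm moves only by the tool servo_tool, never from a script. Its argument "targets" is a list of rows, each an object with "angular": the turn, a rotation vector about the tool's x, y, z in degrees, a list of three; "xyz": the shift along the tool's x, y, z in cm, a list of three; "claw": the finger opening in cm, from 0 to 8.76. A call has 1 to 20 rows; each row shifts and turns the commanded pose from where the row before left it, along the tool's axes as they then stand; what a row does not reach is not made up. A row lasts 1/10 s, in which the tool goes at most 50 mm and 8.59 degrees, less where a joint would pass 70% of its speed; a pose out of reach is approached as far as the arm can. A call is refused whole if a number of a shift passes 5 or a number of a turn 8.59, either way. A call with a gripper value outside its range is refused whole. The fingers move at their own pace and stop on an object; "force" is the grip in N (left out, the last holds). Time passes only in rows, so rows that do not move let the fingers close. It gives the time, the measured TCP pose, the force, the opening and the grip force at its end, in the units of the state.
- monitor.get_state(): the state, without advancing time (a new reading comes with each control period).
- viewer.grab_frame(name): name is "scene" or "top"; returns a dict with "color" (384x512x3 uint8, blue, green, red), "fovy" (degrees; the focal length in pixels is half the picture's height over the tangent of half this angle, whatever the lens; pixels are square), "cx", "cy" (the principal point, pixels), "k1" (the pictures are not rectified: a ray, as slopes to the right and down, at radius r is drawn at 1 + k1 r^2 times it, then the intrinsics apply), "R" (3x3) and "t" (3): a world point X has camera coordinates R X + t. Camera axes: x right, y down, z forward; pixel columns grow to the right and rows downward; lengths in m; the calibration is good to about 2 mm. A picture is of the moment at which its call begins. There is no depth.
- order.job_done(): hands the job in; it is judged then, once.
The state is a dict: "t": time; "q": joint angles; "qd": joint speeds; "joint_efforts": joint torques, N m; "eef_pos": TCP position; "ee_rot": TCP orientation; "force": force on the tool from outside, world axes, zero at the start; "moment": the same for the moment, N m; "width": finger opening in m; "gripper_force": force on a finger pad.
Only numpy, scipy, OpenCV 4.12 (cv2) and the standard library are available. Lean on these libraries where they do the work, as an engineer would, in place of code of your own. Each camera call takes 0.05 s, during which the arm holds its last target. There are 200 camera calls.

## Working session

There is one attempt and no reset: what is moved stays moved. The work goes in short steps, Python scripts to look and compute and a tool call to move; the robot and the scene stay as the last step left them, time stands still between calls to the robot, and variables do not carry over. Pictures are saved under pics/ and viewed, at most 14 in all, crops included, and the job is handed in when it is done.

Besides the shell and the picture viewer there is one more tool, called after ">>>" as name(argument=value, ...), one argument or row to a line, values as JSON. servo_tool: Moves the arm, as the interface text tells. Its arguments: {"type":"object","properties":{"targets":{"type":"array"},"force":{"type":"number"}},"required":["targets"]}

```bash
mkdir -p pics
cat > h.py <<'E'
import numpy as np, cv2
from station import monitor, viewer, order
def grab(n,save=None):
    f=viewer.grab_frame(n)
    if save: cv2.imwrite('pics/'+save,f['color'])
    f['F']=f['color'].shape[0]/2/np.tan(np.radians(f['fovy'])/2); return f
def px2w(f,u,v,z):
    a=np.array([(u-f['cx'])/f['F'],(v-f['cy'])/f['F']]); s=a.copy()
    for _ in range(30): s=a/(1+f['k1']*(s@s))
    R=np.array(f['R']);d=R.T@np.array([*s,1]);c=-R.T@np.array(f['t'])
    return c+d*(z-c[2])/d[2]
def w2px(f,X):
    p=np.array(f['R'])@np.array(X)+np.array(f['t']);s=p[:2]/p[2];s=s*(1+f['k1']*(s@s))
    return s*f['F']+[f['cx'],f['cy']]
E
python3 - <<'E'
from h import *
for n in('scene','top'):
    f=grab(n);cv2.imwrite(f'pics/{n}0.png',cv2.resize(f['color'],(800,600),interpolation=cv2.INTER_CUBIC))
    R=np.array(f['R']);print(n,f['fovy'],f['cx'],f['cy'],f['k1'],-R.T@np.array(f['t']),R.round(2).tolist())
print(monitor.get_state())
E
```

```text
scene 56.046408645917104 259.338985735539 196.732406060408 -0.10635639602320893 [ 1.05674751 -0.63072636  0.73726372] [[0.76, 0.65, 0.01], [0.42, -0.48, -0.77], [-0.49, 0.59, -0.64]]
top 57.85465279800226 253.2566149091783 194.70674112187925 -0.09438291671922669 [ 0.35208953 -0.03721766  1.07069247] [[0.05, -1.0, -0.0], [-0.98, -0.05, -0.21], [0.21, 0.02, -0.98]]
{'t': 0.1, 'q': array([ 1.47208428e+00,  3.59330221e-01,  1.11620750e-02, -3.25164909e-04,
       -1.22409901e+00, -2.88082415e-01]), 'qd': array([-0.0004202 , -0.00156428,  0.00326109,  0.001591  ,  0.00032986,
        0.00028389]), 'joint_efforts': array([-1.06831318e-03, -5.84161735e+01,  2.93746895e+01,  7.01548845e+00,
        1.00863082e-02, -6.04254046e-05]), 'eef_pos': array([0.25448636, 0.62470531, 0.21680876]), 'ee_rot': array([ 3.14009558e+00, -1.24827904e-04, -3.86905083e-01]), 'force': array([-1.3606351 , -0.53970469, -0.36691556]), 'moment': array([-0.02176872,  0.01966485,  0.04117071]), 'gripper_force': 0.0, 'width': 0.08769975256220555}
```

View pics/scene0.png

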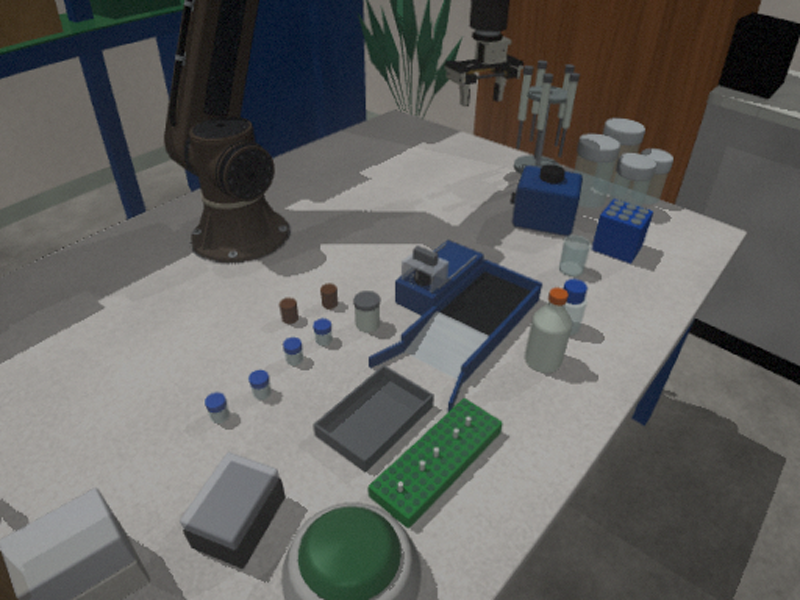

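View pics/top0.png

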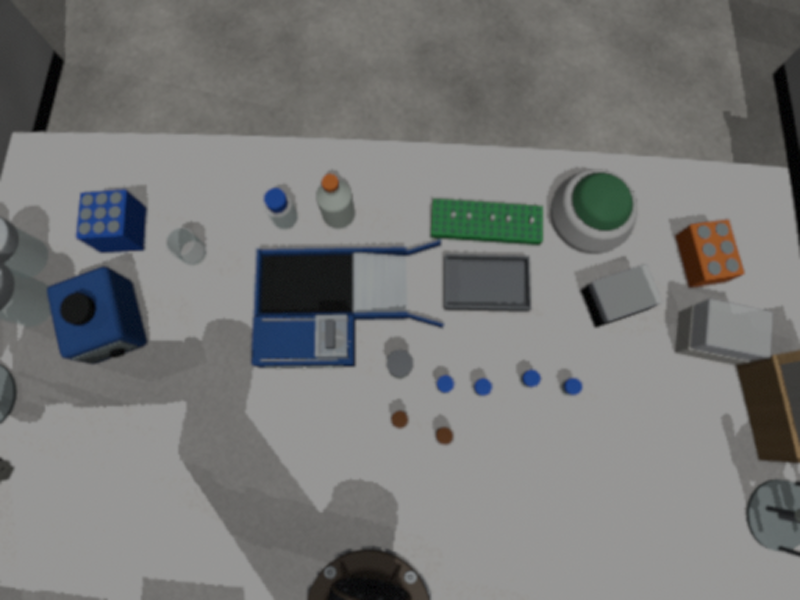

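The scene shows four blue-lidded jars (top view 445,383; 482,387; 531,378; 572,386), two brown decoys (400,418; 444,435), the pot (399,362), the carrier (487,281) and the shaker at left with the hood on its near side. Next I'll take enlarged crops.

Run:
```python
from h import *
f=grab('top');c=f['color'][150:290,155:375]
cv2.imwrite('pics/tc.png',cv2.convertScaleAbs(cv2.resize(c,(800,509),interpolation=cv2.INTER_CUBIC),alpha=1.5))
g=grab('scene');c=g['color'][150:300,120:350]
cv2.imwrite('pics/sc.png',cv2.convertScaleAbs(cv2.resize(c,(800,522),interpolation=cv2.INTER_CUBIC),alpha=1.3))
for n,h,win in(('top',f,(215,378,225,260)),('scene',g,(120,220,200,270))):
    b,gg,r=[h['color'][...,i].astype(int) for i in range(3)]
    m=((b-r>50)&(b-gg>30)).astype(np.uint8)
    N,L,S,C=cv2.connectedComponentsWithStats(m)
    for i in range(1,N):
        if S[i,4]>8 and win[0]<C[i,0]<win[1] and win[2]<C[i,1]<win[3]: print(n,C[i].round(1),S[i,4],px2w(h,*C[i],0.042 if n=='top' else .038).round(4))
```

```text
top [339.9 241.6] 91 [ 0.4485 -0.2845  0.042 ]
top [284.6 245.2] 87 [ 0.4301 -0.1207  0.042 ]
top [308.7 247.1] 89 [ 0.428  -0.1921  0.042 ]
top [366.4 246.7] 84 [ 0.437  -0.3642  0.042 ]
scene [205.7 207.4] 67 [ 0.4289 -0.1237  0.038 ]
scene [186.6 219.5] 71 [ 0.4265 -0.1951  0.038 ]
scene [164.9 241. ] 91 [ 0.4468 -0.2884  0.038 ]
scene [137.  255.9] 95 [ 0.4349 -0.3695  0.038 ]
```

View pics/tc.png

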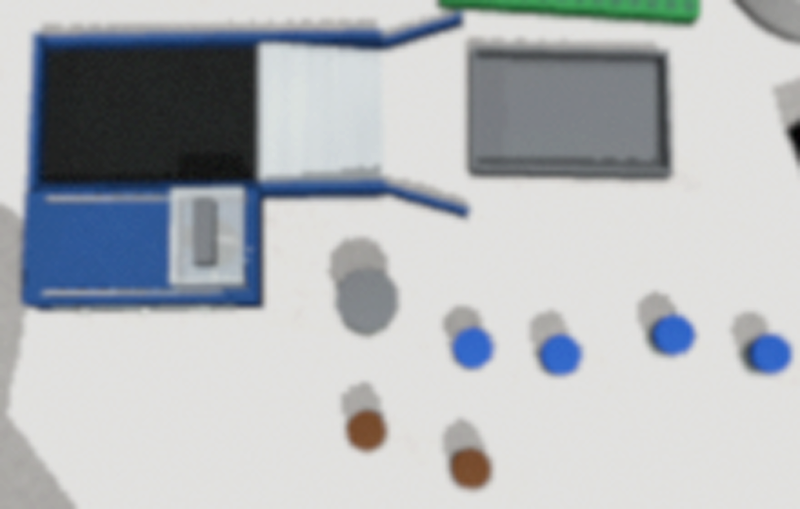

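View pics/sc.png

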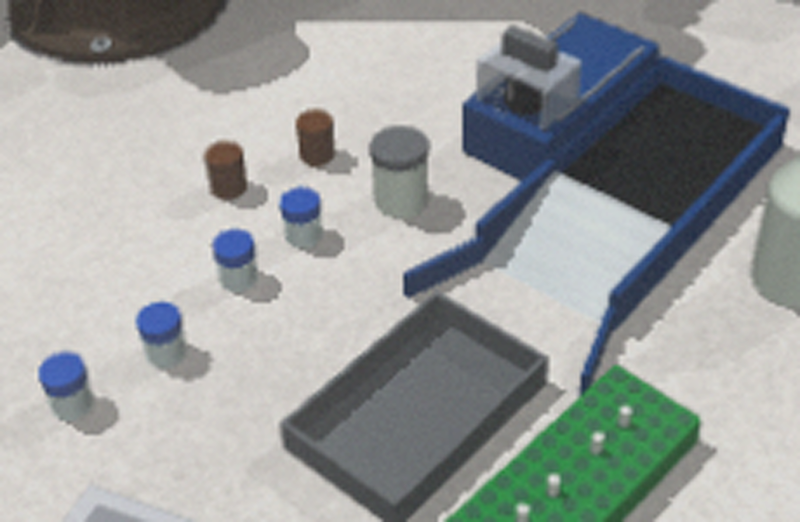

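Top crop: carrier rim spans about (468–670, 45–176), lip/deck edge at u≈258, ramp foot at u≈382, rib top at (205,231). Scene crop: rib at (530,47), carrier corners at (437,295), (547,355), (395,515) and (283,425).

Run:
```python
from h import *
f=grab('top');g=grab('scene')
T=lambda u,v,z:px2w(f,u/3.636+155-.36,v/3.636+150-.36,z)
S=lambda u,v,z:px2w(g,u/3.478+120-.36,v/3.478+150-.36,z)
print('top carrier',[T(u,v,.03)[:2].round(4).tolist() for u,v in((470,46),(667,50),(669,170),(470,166))])
print('scene carrier',[S(u,v,.03)[:2].round(4).tolist() for u,v in((437,293),(547,358),(395,500),(283,427))])
print('lip',[T(u,v,.03)[:2].round(4).tolist() for u,v in((258,44),(260,182))],'foot',[T(u,v,0)[:2].round(4).tolist() for u,v in((381,46),(382,180))])
print('lip S',[S(u,v,.03)[:2].round(4).tolist() for u,v in((572,172),(672,225))])
print('kerb tops top far/near',[T(u,v,.04)[:2].round(4).tolist() for u,v in((38,38),(382,40),(382,186),(38,186))])
print('rib T',T(205,230,.13).round(4),'ribS',S(530,42,.13).round(4))
print('housing top T',[T(u,v,.06)[:2].round(4).tolist() for u,v in((25,302),(262,302),(262,190))])
print('pot',T(367,301,.067).round(4),'brown',T(366,430,.042).round(4),T(470,468,.042).round(4))
print('rack',[T(u,v,.03)[:2].round(3).tolist() for u,v in((440,3),(697,20))], 'mouth',[T(u,v,.025)[:2].round(3).tolist() for u,v in((462,18),(467,211))])
```

```text
top carrier [[0.689, -0.1112], [0.6945, -0.2819], [0.5882, -0.2833], [0.5832, -0.1146]]
scene carrier [[0.5833, -0.1212], [0.6907, -0.1173], [0.693, -0.2841], [0.5909, -0.2918]]
lip [[0.6817, 0.0715], [0.5605, 0.0614]] foot [[0.6947, -0.0345], [0.5736, -0.0411]]
lip S [[0.5725, 0.0671], [0.6779, 0.0679]]
kerb tops top far/near [[0.675, 0.2608], [0.6873, -0.0352], [0.5602, -0.0412], [0.5455, 0.2467]]
rib T [0.5014 0.091  0.13  ] ribS [0.5073 0.0831 0.13  ]
housing top T [[0.4461, 0.2419], [0.4565, 0.0504], [0.5479, 0.0565]]
pot [ 0.461  -0.0337  0.067 ] brown [ 0.3602 -0.038   0.042 ] [ 0.3345 -0.1222  0.042 ]
rack [[0.727, -0.084], [0.723, -0.308]] mouth [[0.716, -0.104], [0.545, -0.114]]
```

>>> servo_tool(
  targets=[
    {"angular":[0,0,8.15],"xyz":[0,0,0],"claw":6},
    {"angular":[0,0,8.15],"xyz":[0,0,0],"claw":6},
    {"angular":[0,0,8.15],"xyz":[0,0,0],"claw":6},
    {"angular":[0,0,8.15],"xyz":[0,0,0],"claw":6},
    {"angular":[0,0,8.15],"xyz":[0,0,0],"claw":6},
    {"angular":[0,0,8.15],"xyz":[0,0,0],"claw":6},
    {"angular":[0,0,8.15],"xyz":[0,0,0],"claw":6},
    {"angular":[0,0,8.15],"xyz":[0,0,0],"claw":6},
    {"angular":[0,0,0],"xyz":[0,0,0],"claw":6},
  ],
  force=20,
)

```text
t: 1.2
eef_pos: [0.2546, 0.625, 0.2175]
ee_rot: [3.142, -0.0, -1.527]
force: [-1.1, -0.1, -0.2]
width: 0.0596
gripper_force: 0.0
```

```bash
cat >> h.py <<'E'
from scipy.spatial.transform import Rotation as Ro
def deltas(*pts):
    """tool-frame cm steps from the present pose through world points (orientation kept)"""
    s=monitor.get_state();R=Ro.from_euler('xyz',s['ee_rot']).as_matrix();p=np.array(s['eef_pos'])
    print('t',round(s['t'],1),'pos',p.round(4),'rpy',np.degrees(s['ee_rot']).round(2),'w',round(s['width'],4),'F',np.round(s['force'],1))
    for q in pts: print(q,'->',(100*R.T@(np.array(q)-p)).round(2)); p=np.array(q)
J=[(.4295,-.122),(.4273,-.1936),(.4477,-.2865),(.436,-.367)]
C=np.array([.639,-.2005]);U=np.array([-.04,.999])
slot=[C+U*o for o in(.059,.0197,-.0197,-.059)]
E
python3 - <<'E'
from h import *
deltas((.5,.3,.2),(.5,0,.15),(*J[3],.11),(*J[3],.034))
E
```

```text
t 1.2 pos [0.2546 0.625  0.2175] rpy [ 1.7999e+02 -1.0000e-02 -8.7490e+01] w 0.0596 F [-1.1 -0.1 -0.2]
(0.5, 0.3, 0.2) -> [ 33.55 -23.09   1.76]
(0.5, 0, 0.15) -> [29.97  1.32  5.01]
(0.436, -0.367, 0.11) -> [36.38  8.    4.01]
(0.436, -0.367, 0.034) -> [-0.  -0.   7.6]
```

>>> servo_tool(
  targets=[
    {"angular":[0,0,0],"xyz":[3.36,-2.31,0],"claw":6},
    {"angular":[0,0,0],"xyz":[3.36,-2.31,0],"claw":6},
    {"angular":[0,0,0],"xyz":[3.36,-2.31,0],"claw":6},
    {"angular":[0,0,0],"xyz":[3.36,-2.31,0],"claw":6},
    {"angular":[0,0,0],"xyz":[3.36,-2.31,0],"claw":6},
    {"angular":[0,0,0],"xyz":[3.36,-2.31,0],"claw":6},
    {"angular":[0,0,0],"xyz":[3.36,-2.31,0],"claw":6},
    {"angular":[0,0,0],"xyz":[3.36,-2.31,0],"claw":6},
    {"angular":[0,0,0],"xyz":[3.36,-2.31,0],"claw":6},
    {"angular":[0,0,0],"xyz":[3.36,-2.31,0],"claw":6},
    {"angular":[0,0,0],"xyz":[3.75,0.17,0],"claw":6},
    {"angular":[0,0,0],"xyz":[3.75,0.17,0],"claw":6},
    {"angular":[0,0,0],"xyz":[3.75,0.17,0],"claw":6},
    {"angular":[0,0,0],"xyz":[3.75,0.17,0],"claw":6},
    {"angular":[0,0,0],"xyz":[3.75,0.17,0],"claw":6},
    {"angular":[0,0,0],"xyz":[3.75,0.17,0],"claw":6},
    {"angular":[0,0,0],"xyz":[3.75,0.17,0],"claw":6},
    {"angular":[0,0,0],"xyz":[3.75,0.17,0],"claw":6},
    {"angular":[0,0,0],"xyz":[0,0,0],"claw":6},
    {"angular":[0,0,0],"xyz":[0,0,0],"claw":6},
  ],
)

```text
t: 3.2
eef_pos: [0.5011, -0.001, 0.2178]
ee_rot: [-3.141, 0.0, -1.523]
force: [0.3, 0.2, 0.6]
width: 0.0602
gripper_force: 0.0
```

>>> servo_tool(
  targets=[
    {"angular":[0,0,0],"xyz":[3.6,0.8,1],"claw":6},
    {"angular":[0,0,0],"xyz":[3.6,0.8,1],"claw":6},
    {"angular":[0,0,0],"xyz":[3.6,0.8,1],"claw":6},
    {"angular":[0,0,0],"xyz":[3.6,0.8,1],"claw":6},
    {"angular":[0,0,0],"xyz":[3.6,0.8,1],"claw":6},
    {"angular":[0,0,0],"xyz":[3.6,0.8,1],"claw":6},
    {"angular":[0,0,0],"xyz":[3.6,0.8,1],"claw":6},
    {"angular":[0,0,0],"xyz":[3.6,0.8,1],"claw":6},
    {"angular":[0,0,0],"xyz":[3.6,0.8,1],"claw":6},
    {"angular":[0,0,0],"xyz":[3.6,0.8,1],"claw":6},
    {"angular":[0,0,0],"xyz":[0,0,0],"claw":6},
    {"angular":[0,0,0],"xyz":[0,0,0],"claw":6},
  ],
)

```text
t: 4.4
eef_pos: [0.4379, -0.3634, 0.117]
ee_rot: [3.141, 0.001, -1.524]
force: [0.0, -0.5, 0.4]
width: 0.0601
gripper_force: 0.0
```

```bash
cat > jars.py <<'E'
from h import *
def jars():
    for n,z in(('top',.042),('scene',.038)):
        h=grab(n);b,gg,r=[h['color'][...,i].astype(int) for i in range(3)]
        N,L,S,C=cv2.connectedComponentsWithStats(((b-r>50)&(b-gg>30)).astype(np.uint8))
        for i in range(1,N):
            X=px2w(h,*C[i],z)
            if 15<S[i,4]<200 and .3<X[0]<.74 and -.5<X[1]<-.07: print(n,S[i,4],X.round(4)[:2])
E
python3 - <<'E'
from jars import *
jars();deltas((*J[3],.11),(*J[3],.034))
E
```

```text
top 96 [ 0.4299 -0.1216]
scene 73 [ 0.4293 -0.1241]
scene 77 [ 0.4269 -0.1957]
scene 92 [ 0.447  -0.2884]
scene 78 [ 0.4333 -0.3703]
t 4.5 pos [ 0.4384 -0.3626  0.1178] rpy [-179.99   -0.    -87.24] w 0.0602 F [ 0.2 -0.3  0.6]
(0.436, -0.367, 0.11) -> [0.42 0.26 0.78]
(0.436, -0.367, 0.034) -> [-0.   0.   7.6]
```

>>> servo_tool(
  targets=[
    {"angular":[0,0,0],"xyz":[0.4,0.25,1.4],"claw":6},
    {"angular":[0,0,0],"xyz":[0,0,2],"claw":6},
    {"angular":[0,0,0],"xyz":[0,0,2],"claw":6},
    {"angular":[0,0,0],"xyz":[0,0,2],"claw":6},
    {"angular":[0,0,0],"xyz":[0,0,1],"claw":6},
    {"angular":[0,0,0],"xyz":[0,0,0],"claw":6},
    {"angular":[0,0,0],"xyz":[0,0,0],"claw":3},
    {"angular":[0,0,0],"xyz":[0,0,0],"claw":3},
    {"angular":[0,0,0],"xyz":[0,0,0],"claw":3},
    {"angular":[0,0,0],"xyz":[0,0,0],"claw":3},
    {"angular":[0,0,0],"xyz":[0,0,0],"claw":3},
  ],
)

```text
t: 5.6
eef_pos: [0.4355, -0.3678, 0.0341]
ee_rot: [-3.141, -0.0, -1.525]
force: [0.8, 0.2, -0.4]
width: 0.0309
gripper_force: 0.0
```

Run:
```python
from h import *
p=(*J[3],.034)
deltas(p,(*J[3],.09),(*slot[3],.09),(*slot[3],.039))
```

```text
t 5.6 pos [ 0.4355 -0.3678  0.0341] rpy [-1.7997e+02 -2.0000e-02 -8.7370e+01] w 0.0309 F [ 0.8  0.2 -0.4]
(0.436, -0.367, 0.034) -> [-0.07 -0.05  0.01]
(0.436, -0.367, 0.09) -> [ 0.  -0.  -5.6]
(np.float64(0.64136), np.float64(-0.25944100000000003), 0.09) -> [-9.800e+00 -2.101e+01  1.000e-02]
(np.float64(0.64136), np.float64(-0.25944100000000003), 0.039) -> [-0.   0.   5.1]
```

Width is 31 mm with no pad force, so the jar isn't held. I'll look.

Run:
```python
from jars import *
jars()
g=grab('scene');u,v=w2px(g,(.436,-.367,.03)).astype(int);print(u,v)
cv2.imwrite('pics/g1.png',cv2.resize(g['color'][v-55:v+45,u-60:u+60],(720,600),interpolation=cv2.INTER_CUBIC))
```

```text
top 23 [ 0.5495 -0.0806]
top 95 [ 0.4299 -0.1216]
scene 75 [ 0.4297 -0.1245]
scene 82 [ 0.4278 -0.1966]
scene 27 [ 0.4533 -0.2804]
scene 33 [ 0.4341 -0.3781]
138 257
```

View pics/g1.png

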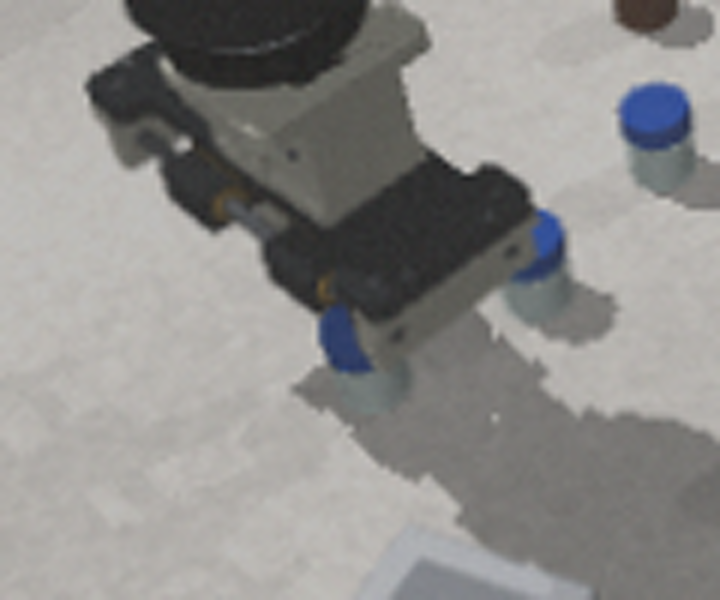

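>>> servo_tool(
  targets=[
    {"angular":[0,0,0],"xyz":[0,0,0],"claw":1.5},
    {"angular":[0,0,0],"xyz":[0,0,0],"claw":1.5},
    {"angular":[0,0,0],"xyz":[0,0,0],"claw":1.5},
    {"angular":[0,0,0],"xyz":[0,0,0],"claw":1.5},
  ],
)

```text
t: 6.15
eef_pos: [0.4354, -0.3676, 0.0336]
ee_rot: [3.142, 0.0, -1.525]
force: [0.4, -0.4, 0.2]
width: 0.0149
gripper_force: 0.0
```

>>> servo_tool(
  targets=[
    {"angular":[0,0,0],"xyz":[0,0,0],"claw":7},
    {"angular":[0,0,0],"xyz":[0,0,0],"claw":7},
    {"angular":[0,0,0],"xyz":[0,0,0],"claw":7},
    {"angular":[0,0,0],"xyz":[0,0,0],"claw":7},
    {"angular":[0,0,0],"xyz":[0,0,0],"claw":7},
    {"angular":[0,0,0],"xyz":[0,0,0],"claw":7},
    {"angular":[0,0,0],"xyz":[0,0,-3],"claw":7},
    {"angular":[0,0,0],"xyz":[0,0,-3],"claw":7},
    {"angular":[0,0,0],"xyz":[0,0,-3],"claw":7},
    {"angular":[0,0,0],"xyz":[-4,0,-1],"claw":7},
    {"angular":[0,0,0],"xyz":[-4,0,0],"claw":7},
    {"angular":[0,0,0],"xyz":[-4,0,0],"claw":7},
    {"angular":[0,0,0],"xyz":[-4,0,0],"claw":7},
    {"angular":[0,0,0],"xyz":[-4,0,0],"claw":7},
    {"angular":[0,0,0],"xyz":[-4,0,0],"claw":7},
    {"angular":[0,0,0],"xyz":[-4,0,0],"claw":7},
    {"angular":[0,0,0],"xyz":[0,0,0],"claw":7},
  ],
)

```text
t: 7.85
eef_pos: [0.4227, -0.0846, 0.1342]
ee_rot: [-3.14, 0.001, -1.52]
force: [1.3, 0.0, 0.9]
width: 0.07
gripper_force: 0.0
```

Run:
```python
from jars import *
jars();deltas()
```

```text
top 92 [ 0.4483 -0.2846]
top 93 [ 0.4369 -0.364 ]
scene 70 [ 0.4291 -0.1236]
scene 72 [ 0.4261 -0.1952]
scene 91 [ 0.4468 -0.2884]
scene 18 [ 0.7185 -0.0986]
scene 97 [ 0.4352 -0.3694]
t 8.0 pos [ 0.4227 -0.087   0.134 ] rpy [-1.7996e+02  1.0000e-02 -8.7190e+01] w 0.0702 F [-0.1 -1.8 -0.2]
```

Run:
```python
from h import *
s=monitor.get_state();p=np.array(s['eef_pos']);R=Ro.from_euler('xyz',s['ee_rot']).as_matrix()
out=[]
for n in('scene','top'):
    g=grab(n);u,v=w2px(g,p).astype(int);k=7
    u0,v0=u-28,v-42;im=cv2.resize(g['color'][v0:v0+84,u0:u0+56],None,fx=k,fy=k,interpolation=cv2.INTER_CUBIC)
    for o,c in(((0,0,0),(0,0,255)),((0,.035,.022),(0,255,0)),((0,-.035,.022),(0,255,0))):
        a=w2px(g,p+R@np.array(o));cv2.circle(im,tuple(int(x) for x in ((a-[u0,v0]+.5)*k)),4,c,-1)
    out.append(im)
cv2.imwrite('pics/g2.png',cv2.convertScaleAbs(np.hstack(out),alpha=1.4))
```

```text
(no output)
```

View pics/g2.png

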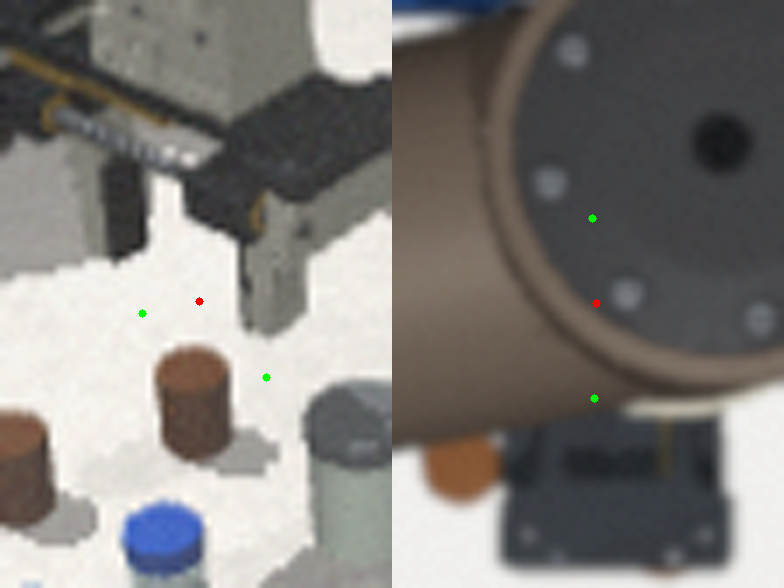

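In the scene half, the tips appear at (265,330) and (125,260), not at the predicted (266,377) and (142,313). That puts them about 25 mm higher than the stated geometry suggests. I'll check with a gentle touch on free bench.

>>> servo_tool(
  targets=[
    {"angular":[0,0,0],"xyz":[3.35,-3,0],"claw":0},
    {"angular":[0,0,0],"xyz":[3.35,-3,0],"claw":0},
    {"angular":[0,0,0],"xyz":[0,-3,0],"claw":0},
    {"angular":[0,0,0],"xyz":[0,0,3],"claw":0},
    {"angular":[0,0,0],"xyz":[0,0,3],"claw":0},
    {"angular":[0,0,0],"xyz":[0,0,2],"claw":0},
    {"angular":[0,0,0],"xyz":[0,0,0],"claw":0},
    {"angular":[0,0,0],"xyz":[0,0,0],"claw":0},
  ],
)

```text
t: 8.85
eef_pos: [0.5154, -0.1519, 0.0537]
ee_rot: [3.141, -0.0, -1.526]
force: [0.5, 0.1, -0.4]
width: 0.0115
gripper_force: 0.0
```

>>> servo_tool(
  targets=[
    {"angular":[0,0,0],"xyz":[0,0,0.5],"claw":0},
    {"angular":[0,0,0],"xyz":[0,0,0.5],"claw":0},
    {"angular":[0,0,0],"xyz":[0,0,0.5],"claw":0},
    {"angular":[0,0,0],"xyz":[0,0,0.4],"claw":0},
    {"angular":[0,0,0],"xyz":[0,0,0],"claw":0},
    {"angular":[0,0,0],"xyz":[0,0,0],"claw":0},
  ],
)

```text
t: 9.45
eef_pos: [0.5155, -0.1506, 0.0346]
ee_rot: [3.141, -0.0, -1.524]
force: [0.2, -0.4, 0.3]
width: 0.0007
gripper_force: 0.0
```

Run:
```python
from h import *
s=monitor.get_state();p=np.array(s['eef_pos']);R=Ro.from_euler('xyz',s['ee_rot']).as_matrix()
print(p,s['force'])
g=grab('scene');u,v=w2px(g,p).astype(int);k=8
u0,v0=u-45,v-45;im=cv2.resize(g['color'][v0:v0+70,u0:u0+90],None,fx=k,fy=k,interpolation=cv2.INTER_CUBIC)
for o,c in(((0,0,0),(0,0,255)),((0,0,.022),(0,255,0)),((0.01,.021,.022),(0,255,0)),((0.01,-.021,.022),(0,255,0))):
    a=w2px(g,p+R@np.array(o));cv2.circle(im,tuple(int(x) for x in ((a-[u0,v0]+.5)*k)),4,c,-1)
cv2.imwrite('pics/g3.png',cv2.convertScaleAbs(im,alpha=1.4))
```

```text
[ 0.51552226 -0.15063162  0.03463407] [ 0.24609998 -0.42264698  0.26807672]
```

View pics/g3.png

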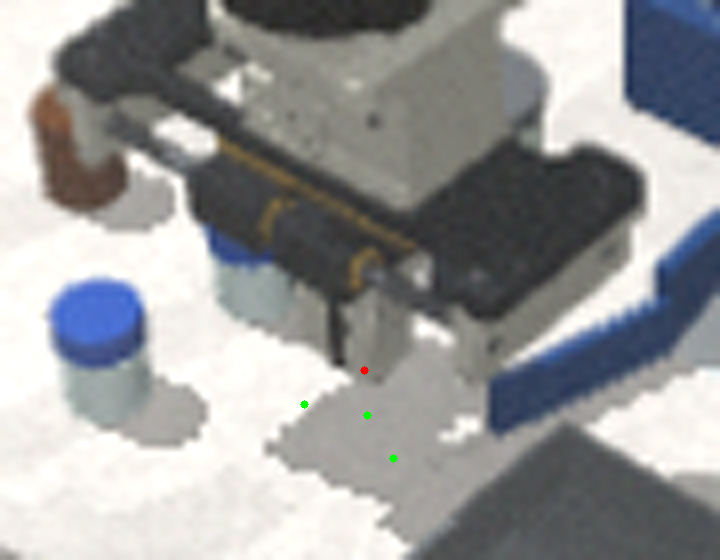

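Still no contact. The drawn tip is at (370,378), about 6 px above the predicted one, so I'll keep lowering gently.

>>> servo_tool(
  targets=[
    {"angular":[0,0,0],"xyz":[0,0,0.4],"claw":0},
    {"angular":[0,0,0],"xyz":[0,0,0.4],"claw":0},
    {"angular":[0,0,0],"xyz":[0,0,0.3],"claw":0},
    {"angular":[0,0,0],"xyz":[0,0,0],"claw":0},
  ],
)

```text
t: 9.9
eef_pos: [0.5151, -0.1507, 0.023]
ee_rot: [3.141, 0.0, -1.525]
force: [-0.1, 0.1, -0.2]
width: 0.0002
gripper_force: 0.0
```

>>> servo_tool(
  targets=[
    {"angular":[0,0,0],"xyz":[0,0,0.2],"claw":0},
    {"angular":[0,0,0],"xyz":[0,0,0.2],"claw":0},
    {"angular":[0,0,0],"xyz":[0,0,0],"claw":0},
  ],
)

```text
t: 10.2
eef_pos: [0.5154, -0.1507, 0.0194]
ee_rot: [3.141, 0.0, -1.525]
force: [0.5, -0.1, 0.4]
width: 0.0004
gripper_force: 0.0
```

>>> servo_tool(
  targets=[
    {"angular":[0,0,0],"xyz":[0,0,0.3],"claw":0},
    {"angular":[0,0,0],"xyz":[0,0,0.3],"claw":0},
    {"angular":[0,0,0],"xyz":[0,0,0],"claw":0},
  ],
)

```text
t: 10.5
eef_pos: [0.5151, -0.1507, 0.0132]
ee_rot: [3.141, 0.0, -1.525]
force: [-0.4, 0.0, -0.2]
width: 0.0007
gripper_force: 0.0
```

>>> servo_tool(
  targets=[
    {"angular":[0,0,0],"xyz":[0,0,0.3],"claw":0},
    {"angular":[0,0,0],"xyz":[0,0,0],"claw":0},
  ],
)

```text
t: 10.7
eef_pos: [0.5153, -0.1507, 0.0103]
ee_rot: [3.141, 0.0, -1.525]
force: [0.0, 0.7, 0.6]
width: 0.0003
gripper_force: 0.0
```

>>> servo_tool(
  targets=[
    {"angular":[0,0,0],"xyz":[0,0,0.3],"claw":0},
    {"angular":[0,0,0],"xyz":[0,0,0],"claw":0},
  ],
)

```text
t: 10.9
eef_pos: [0.5153, -0.1507, 0.0073]
ee_rot: [3.141, 0.0, -1.525]
force: [-0.9, -0.6, -0.1]
width: 0.0006
gripper_force: 0.0
```

>>> servo_tool(
  targets=[
    {"angular":[0,0,0],"xyz":[0,0,0.3],"claw":0},
    {"angular":[0,0,0],"xyz":[0,0,0],"claw":0},
  ],
)

```text
t: 11.1
eef_pos: [0.5153, -0.1507, 0.0043]
ee_rot: [3.141, 0.0, -1.525]
force: [-0.6, -0.4, -1.4]
width: 0.0005
gripper_force: 0.0
```

>>> servo_tool(
  targets=[
    {"angular":[0,0,0],"xyz":[0,0,0.2],"claw":0},
    {"angular":[0,0,0],"xyz":[0,0,0],"claw":0},
  ],
)

```text
t: 11.3
eef_pos: [0.5154, -0.1507, 0.0024]
ee_rot: [3.141, 0.0, -1.525]
force: [0.2, -0.3, 0.3]
width: 0.0004
gripper_force: 0.0
```

>>> servo_tool(
  targets=[
    {"angular":[0,0,0],"xyz":[0,0,0.2],"claw":0},
    {"angular":[0,0,0],"xyz":[0,0,0],"claw":0},
  ],
)

```text
t: 11.5
eef_pos: [0.5154, -0.1507, 0.0004]
ee_rot: [3.141, 0.0, -1.525]
force: [-0.1, -1.0, -0.3]
width: 0.0003
gripper_force: 0.0
```

Run:
```python
from h import *
s=monitor.get_state();p=np.array(s['eef_pos']);R=Ro.from_euler('xyz',s['ee_rot']).as_matrix()
g=grab('scene');u,v=w2px(g,p).astype(int);k=8
u0,v0=u-45,v-50;im=cv2.resize(g['color'][v0:v0+70,u0:u0+90],None,fx=k,fy=k,interpolation=cv2.INTER_CUBIC)
for z,c in((0,(0,0,255)),(.02,(0,255,0)),(.04,(255,0,0))):
    a=w2px(g,(p[0],p[1],z));cv2.circle(im,tuple(int(x) for x in ((a-[u0,v0]+.5)*k)),4,c,-1)
cv2.imwrite('pics/g4.png',cv2.convertScaleAbs(im,alpha=1.4))
```

```text
(no output)
```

View pics/g4.png

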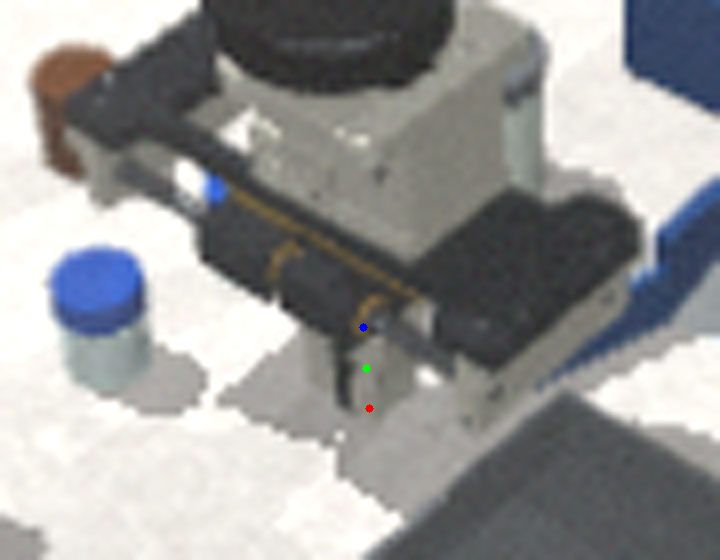

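>>> servo_tool(
  targets=[
    {"angular":[0,0,0],"xyz":[0,0,0.2],"claw":0},
    {"angular":[0,0,0],"xyz":[0,0,0],"claw":0},
  ],
)

```text
t: 11.75
eef_pos: [0.5154, -0.1507, -0.0015]
ee_rot: [3.141, 0.0, -1.525]
force: [-0.6, -0.8, -0.7]
width: 0.0004
gripper_force: 0.0
```

>>> servo_tool(
  targets=[
    {"angular":[0,0,0],"xyz":[0,0,0.2],"claw":0},
    {"angular":[0,0,0],"xyz":[0,0,0],"claw":0},
  ],
)

```text
t: 11.95
eef_pos: [0.5154, -0.1507, -0.0036]
ee_rot: [3.141, 0.0, -1.525]
force: [0.4, -0.7, 0.2]
width: 0.0004
gripper_force: 0.0
```

Run:
```python
from h import *
g=grab('scene');s=monitor.get_state();print(s['eef_pos'],s['force'])
f=lambda u,v:(u/8+w[0]-45-.5, v/8+w[1]-50-.5)
w=w2px(g,(.5154,-.1507,.0004)).astype(int)
print('pic g4 body end',[ (z,((w2px(g,(.612,-.155,z))-(w-[45,50])+.5)*8).round().tolist()) for z in (.02,.04,.06,.08)])
```

```text
[ 0.51539236 -0.15071448 -0.00350624] [-0.04687136  0.42196299  0.2022435 ]
pic g4 body end [(0.02, [562.0, 511.0]), (0.04, [561.0, 470.0]), (0.06, [561.0, 428.0]), (0.08, [560.0, 384.0])]
```

>>> servo_tool(
  targets=[
    {"angular":[0,0,0],"xyz":[0,0,0.2],"claw":0},
    {"angular":[0,0,0],"xyz":[0,0,0],"claw":0},
  ],
)

```text
t: 12.2
eef_pos: [0.5154, -0.1507, -0.0056]
ee_rot: [3.141, 0.0, -1.525]
force: [0.3, 0.3, 0.8]
width: 0.0005
gripper_force: 0.0
```

>>> servo_tool(
  targets=[
    {"angular":[0,0,0],"xyz":[0,0,0.2],"claw":0},
    {"angular":[0,0,0],"xyz":[0,0,0],"claw":0},
  ],
)

```text
t: 12.4
eef_pos: [0.5153, -0.1507, -0.0076]
ee_rot: [3.141, 0.0, -1.525]
force: [0.0, 0.2, -0.5]
width: 0.0005
gripper_force: 0.0
```

>>> servo_tool(
  targets=[
    {"angular":[0,0,0],"xyz":[0,0,0.2],"claw":0},
    {"angular":[0,0,0],"xyz":[0,0,0],"claw":0},
  ],
)

```text
t: 12.6
eef_pos: [0.5157, -0.1507, -0.0086]
ee_rot: [-3.141, -0.0, -1.524]
force: [-2.1, 1.2, 10.2]
width: 0.0004
gripper_force: 4.9
```

Contact comes at a z reading of −0.0085, so the real tip is at z_read + 8 mm, a 30 mm z bias. The picture agrees in xy. Corrected from here.

```bash
cat >> h.py <<'E'
G=.003; P=.0105   # z readings: grasp on bench, release in tray
def plan(i):
    deltas((*J[i],.075),(*J[i],G),(*J[i],.06),(*slot[i],.06),(*slot[i],P))
E
python3 -c "
from h import *
plan(0)"
```

```text
t 12.6 pos [ 0.5157 -0.1507 -0.0086] rpy [-1.7998e+02 -1.0000e-02 -8.7330e+01] w 0.0004 F [-2.1  1.2 10.2]
(0.4295, -0.122, 0.075) -> [-3.27  8.47 -8.36]
(0.4295, -0.122, 0.003) -> [-0.   0.   7.2]
(0.4295, -0.122, 0.06) -> [ 0.  -0.  -5.7]
(np.float64(0.63664), np.float64(-0.14155900000000002), 0.06) -> [ 2.92e+00 -2.06e+01  1.00e-02]
(np.float64(0.63664), np.float64(-0.14155900000000002), 0.0105) -> [-0.    0.    4.95]
```

>>> servo_tool(
  targets=[
    {"angular":[0,0,0],"xyz":[0,0,-4.2],"claw":0},
    {"angular":[0,0,0],"xyz":[0,0,-4.2],"claw":4},
    {"angular":[0,0,0],"xyz":[-1.1,2.8,0],"claw":6},
    {"angular":[0,0,0],"xyz":[-1.1,2.8,0],"claw":6},
    {"angular":[0,0,0],"xyz":[-1.1,2.85,0],"claw":6},
    {"angular":[0,0,0],"xyz":[0,0,0],"claw":6},
    {"angular":[0,0,0],"xyz":[0,0,0],"claw":6},
    {"angular":[0,0,0],"xyz":[0,0,0],"claw":6},
    {"angular":[0,0,0],"xyz":[0,0,0],"claw":6},
    {"angular":[0,0,0],"xyz":[0,0,2.4],"claw":6},
    {"angular":[0,0,0],"xyz":[0,0,2.4],"claw":6},
    {"angular":[0,0,0],"xyz":[0,0,2.4],"claw":6},
    {"angular":[0,0,0],"xyz":[0,0,0],"claw":6},
    {"angular":[0,0,0],"xyz":[0,0,0],"claw":2.5},
    {"angular":[0,0,0],"xyz":[0,0,0],"claw":2.5},
    {"angular":[0,0,0],"xyz":[0,0,0],"claw":2.5},
    {"angular":[0,0,0],"xyz":[0,0,0],"claw":2.5},
    {"angular":[0,0,0],"xyz":[0,0,0],"claw":2.5},
    {"angular":[0,0,0],"xyz":[0,0,0],"claw":2.5},
  ],
)

```text
t: 14.5
eef_pos: [0.4303, -0.1216, 0.0035]
ee_rot: [-3.14, -0.0, -1.524]
force: [-1.0, 1.0, 7.4]
width: 0.0337
gripper_force: 20.0
```

>>> servo_tool(
  targets=[
    {"angular":[0,0,0],"xyz":[0,0,-2],"claw":2.5},
    {"angular":[0,0,0],"xyz":[0,0,-2],"claw":2.5},
    {"angular":[0,0,0],"xyz":[0,0,-1.7],"claw":2.5},
    {"angular":[0,0,0],"xyz":[0.4,-2.9,0],"claw":2.5},
    {"angular":[0,0,0],"xyz":[0.4,-2.9,0],"claw":2.5},
    {"angular":[0,0,0],"xyz":[0.4,-2.9,0],"claw":2.5},
    {"angular":[0,0,0],"xyz":[0.4,-2.9,0],"claw":2.5},
    {"angular":[0,0,0],"xyz":[0.4,-2.9,0],"claw":2.5},
    {"angular":[0,0,0],"xyz":[0.4,-2.9,0],"claw":2.5},
    {"angular":[0,0,0],"xyz":[0.45,-3.1,0],"claw":2.5},
    {"angular":[0,0,0],"xyz":[0,0,0],"claw":2.5},
    {"angular":[0,0,0],"xyz":[0,0,0],"claw":2.5},
  ],
)

```text
t: 15.7
eef_pos: [0.6353, -0.1406, 0.0589]
ee_rot: [3.14, 0.0, -1.525]
force: [-0.7, -0.3, -1.0]
width: 0.0336
gripper_force: 20.0
```

Run:
```python
from h import *
deltas((*slot[0],.06),(*slot[0],P))
g=grab('scene');u,v=w2px(g,(.63,-.16,.05)).astype(int)
cv2.imwrite('pics/p1.png',cv2.convertScaleAbs(cv2.resize(g['color'][v-50:v+50,u-65:u+65],(780,600),interpolation=cv2.INTER_CUBIC),alpha=1.4))
```

```text
t 15.7 pos [ 0.6353 -0.1406  0.0589] rpy [ 1.7993e+02  1.0000e-02 -8.7390e+01] w 0.0336 F [-0.7 -0.3 -1. ]
(np.float64(0.63664), np.float64(-0.14155900000000002), 0.06) -> [ 0.1  -0.13 -0.11]
(np.float64(0.63664), np.float64(-0.14155900000000002), 0.0105) -> [ 0.   -0.01  4.95]
```

View pics/p1.png

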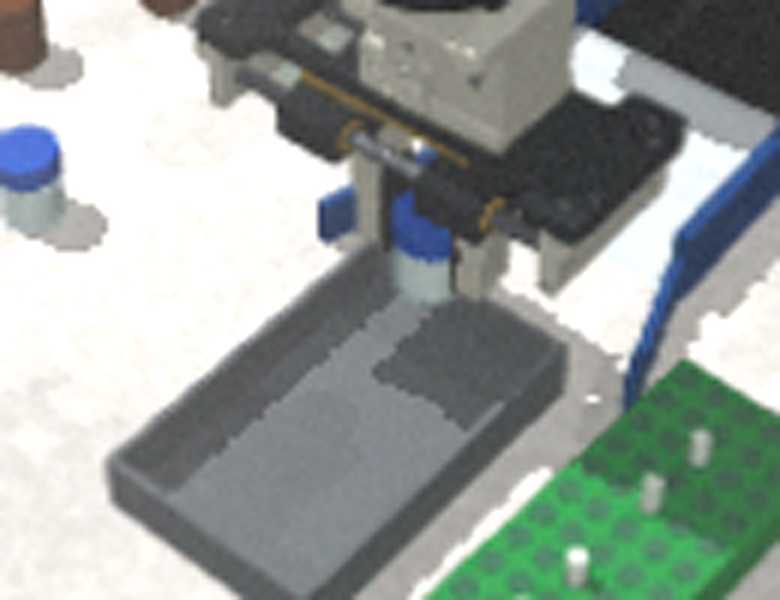

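>>> servo_tool(
  targets=[
    {"angular":[0,0,0],"xyz":[0.1,-0.13,1.5],"claw":2.5},
    {"angular":[0,0,0],"xyz":[0,0,1.5],"claw":2.5},
    {"angular":[0,0,0],"xyz":[0,0,1.2],"claw":2.5},
    {"angular":[0,0,0],"xyz":[0,0,0.8],"claw":2.5},
    {"angular":[0,0,0],"xyz":[0,0,0],"claw":2.5},
    {"angular":[0,0,0],"xyz":[0,0,0],"claw":4.5},
    {"angular":[0,0,0],"xyz":[0,0,0],"claw":4.5},
    {"angular":[0,0,0],"xyz":[0,0,0],"claw":4.5},
    {"angular":[0,0,0],"xyz":[0,0,0],"claw":4.5},
    {"angular":[0,0,0],"xyz":[0,0,-2],"claw":4.5},
    {"angular":[0,0,0],"xyz":[0,0,-2],"claw":4.5},
    {"angular":[0,0,0],"xyz":[0,0,-2.2],"claw":4.5},
  ],
)

```text
t: 16.95
eef_pos: [0.6367, -0.1416, 0.0722]
ee_rot: [3.141, 0.0, -1.525]
force: [-0.1, 0.6, -0.1]
width: 0.0448
gripper_force: 0.0
```

```bash
python3 -c "
from h import *
plan(1)"
```

```text
t 16.9 pos [ 0.6367 -0.1416  0.0722] rpy [179.96   0.   -87.36] w 0.0448 F [-0.1  0.6 -0.1]
(0.4273, -0.1936, 0.075) -> [ 4.23 21.16 -0.27]
(0.4273, -0.1936, 0.003) -> [ 0.  -0.   7.2]
(0.4273, -0.1936, 0.06) -> [-0.   0.  -5.7]
(np.float64(0.638212), np.float64(-0.18081970000000003), 0.06) -> [-3.100e-01 -2.113e+01 -1.000e-02]
(np.float64(0.638212), np.float64(-0.18081970000000003), 0.0105) -> [ 0.   -0.    4.95]
```

>>> servo_tool(
  targets=[
    {"angular":[0,0,0],"xyz":[0.6,3.02,0],"claw":6},
    {"angular":[0,0,0],"xyz":[0.6,3.02,0],"claw":6},
    {"angular":[0,0,0],"xyz":[0.6,3.02,0],"claw":6},
    {"angular":[0,0,0],"xyz":[0.6,3.02,0],"claw":6},
    {"angular":[0,0,0],"xyz":[0.6,3.02,0],"claw":6},
    {"angular":[0,0,0],"xyz":[0.6,3.02,0],"claw":6},
    {"angular":[0,0,0],"xyz":[0.63,3.04,-0.2],"claw":6},
    {"angular":[0,0,0],"xyz":[0,0,0],"claw":6},
    {"angular":[0,0,0],"xyz":[0,0,0],"claw":6},
  ],
)

```text
t: 17.85
eef_pos: [0.4279, -0.1938, 0.0744]
ee_rot: [-3.14, -0.0, -1.525]
force: [0.5, 0.2, -0.1]
width: 0.0598
gripper_force: 0.0
```

```bash
python3 -c "
from jars import *
jars();plan(1)"
```

```text
top 82 [ 0.6363 -0.1414]
scene 92 [ 0.447  -0.2884]
scene 92 [ 0.6345 -0.1429]
scene 96 [ 0.435  -0.3697]
t 17.9 pos [ 0.4287 -0.1936  0.0741] rpy [-1.7992e+02 -1.0000e-02 -8.7350e+01] w 0.0603 F [ 0.9 -0.5 -0.4]
(0.4273, -0.1936, 0.075) -> [-0.01  0.14 -0.09]
(0.4273, -0.1936, 0.003) -> [-0.    0.01  7.2 ]
(0.4273, -0.1936, 0.06) -> [ 0.   -0.01 -5.7 ]
(np.float64(0.638212), np.float64(-0.18081970000000003), 0.06) -> [ -0.3  -21.13   0.03]
(np.float64(0.638212), np.float64(-0.18081970000000003), 0.0105) -> [-0.    0.01  4.95]
```

>>> servo_tool(
  targets=[
    {"angular":[0,0,0],"xyz":[0,0.14,2.3],"claw":6},
    {"angular":[0,0,0],"xyz":[0,0,2.4],"claw":6},
    {"angular":[0,0,0],"xyz":[0,0,2.4],"claw":6},
    {"angular":[0,0,0],"xyz":[0,0,0],"claw":6},
    {"angular":[0,0,0],"xyz":[0,0,0],"claw":2.5},
    {"angular":[0,0,0],"xyz":[0,0,0],"claw":2.5},
    {"angular":[0,0,0],"xyz":[0,0,0],"claw":2.5},
    {"angular":[0,0,0],"xyz":[0,0,0],"claw":2.5},
    {"angular":[0,0,0],"xyz":[0,0,0],"claw":2.5},
    {"angular":[0,0,0],"xyz":[0,0,0],"claw":2.5},
    {"angular":[0,0,0],"xyz":[0,0,-2],"claw":2.5},
    {"angular":[0,0,0],"xyz":[0,0,-2],"claw":2.5},
    {"angular":[0,0,0],"xyz":[0,0,-1.7],"claw":2.5},
    {"angular":[0,0,0],"xyz":[0,0,0],"claw":2.5},
  ],
)

```text
t: 19.35
eef_pos: [0.4277, -0.1938, 0.0619]
ee_rot: [-3.137, -0.001, -1.524]
force: [0.4, 0.2, -1.1]
width: 0.0342
gripper_force: 20.0
```

>>> servo_tool(
  targets=[
    {"angular":[0,0,0],"xyz":[-0.04,-3.02,0],"claw":2.5},
    {"angular":[0,0,0],"xyz":[-0.04,-3.02,0],"claw":2.5},
    {"angular":[0,0,0],"xyz":[-0.04,-3.02,0],"claw":2.5},
    {"angular":[0,0,0],"xyz":[-0.04,-3.02,0],"claw":2.5},
    {"angular":[0,0,0],"xyz":[-0.04,-3.02,0],"claw":2.5},
    {"angular":[0,0,0],"xyz":[-0.04,-3.02,0],"claw":2.5},
    {"angular":[0,0,0],"xyz":[-0.04,-3.02,0],"claw":2.5},
    {"angular":[0,0,0],"xyz":[0,0,0],"claw":2.5},
    {"angular":[0,0,0],"xyz":[0,0,0],"claw":2.5},
    {"angular":[0,0,0],"xyz":[0,0,0],"claw":2.5},
  ],
)

```text
t: 20.35
eef_pos: [0.6359, -0.1811, 0.0588]
ee_rot: [3.14, 0.0, -1.525]
force: [-0.2, 0.2, -0.6]
width: 0.0336
gripper_force: 20.0
```

```bash
python3 -c "
from jars import *
jars();deltas((*slot[1],.06),(*slot[1],P-.001))"
```

```text
top 26 [ 0.7    -0.0757]
top 85 [ 0.6364 -0.1403]
top 24 [ 0.5488 -0.0841]
top 94 [ 0.4486 -0.2843]
top 98 [ 0.4364 -0.3642]
scene 94 [ 0.4469 -0.2884]
scene 49 [ 0.6029 -0.1578]
scene 41 [ 0.7125 -0.0834]
scene 103 [ 0.4354 -0.3697]
t 20.4 pos [ 0.6363 -0.1812  0.0596] rpy [ 1.7997e+02  1.0000e-02 -8.7380e+01] w 0.0335 F [-0.5  0.3 -0.2]
(np.float64(0.638212), np.float64(-0.18081970000000003), 0.06) -> [-0.03 -0.2  -0.04]
(np.float64(0.638212), np.float64(-0.18081970000000003), 0.009500000000000001) -> [ 0.   -0.    5.05]
```

>>> servo_tool(
  targets=[
    {"angular":[0,0,0],"xyz":[0,-0.2,1.5],"claw":2.5},
    {"angular":[0,0,0],"xyz":[0,0,1.5],"claw":2.5},
    {"angular":[0,0,0],"xyz":[0,0,1.2],"claw":2.5},
    {"angular":[0,0,0],"xyz":[0,0,0.8],"claw":2.5},
    {"angular":[0,0,0],"xyz":[0,0,0],"claw":2.5},
    {"angular":[0,0,0],"xyz":[0,0,0],"claw":4.5},
    {"angular":[0,0,0],"xyz":[0,0,0],"claw":4.5},
    {"angular":[0,0,0],"xyz":[0,0,0],"claw":4.5},
    {"angular":[0,0,0],"xyz":[0,0,0],"claw":4.5},
    {"angular":[0,0,0],"xyz":[0,0,-2],"claw":4.5},
    {"angular":[0,0,0],"xyz":[0,0,-2],"claw":4.5},
    {"angular":[0,0,0],"xyz":[0,0,-2.4],"claw":4.5},
  ],
)

```text
t: 21.65
eef_pos: [0.6388, -0.181, 0.0739]
ee_rot: [3.14, 0.0, -1.525]
force: [1.3, 0.3, 0.1]
width: 0.0451
gripper_force: 0.0
```

>>> servo_tool(
  targets=[
    {"angular":[0,0,0],"xyz":[1.39,2.79,0],"claw":6},
    {"angular":[0,0,0],"xyz":[1.39,2.79,0],"claw":6},
    {"angular":[0,0,0],"xyz":[1.39,2.79,0],"claw":6},
    {"angular":[0,0,0],"xyz":[1.39,2.79,0],"claw":6},
    {"angular":[0,0,0],"xyz":[1.39,2.79,0],"claw":6},
    {"angular":[0,0,0],"xyz":[1.39,2.79,0],"claw":6},
    {"angular":[0,0,0],"xyz":[1.39,2.79,0],"claw":6},
    {"angular":[0,0,0],"xyz":[0,0,0],"claw":6},
    {"angular":[0,0,0],"xyz":[0,0,0],"claw":6},
  ],
)

```text
t: 22.55
eef_pos: [0.4485, -0.2877, 0.0743]
ee_rot: [-3.14, -0.0, -1.526]
force: [1.5, 0.3, 0.1]
width: 0.0602
gripper_force: 0.0
```

```bash
python3 -c "
from jars import *
jars();plan(2)"
```

```text
top 37 [ 0.4475 -0.2768]
scene 49 [ 0.4478 -0.2888]
scene 102 [ 0.4355 -0.3698]
t 22.6 pos [ 0.4495 -0.2872  0.074 ] rpy [-1.7994e+02 -2.0000e-02 -8.7350e+01] w 0.0598 F [ 0.1 -0.3  0. ]
(0.4477, -0.2865, 0.075) -> [-0.08  0.17 -0.1 ]
(0.4477, -0.2865, 0.003) -> [-0.    0.01  7.2 ]
(0.4477, -0.2865, 0.06) -> [ 0.   -0.01 -5.7 ]
(np.float64(0.639788), np.float64(-0.2201803), 0.06) -> [ -5.74 -19.49   0.02]
(np.float64(0.639788), np.float64(-0.2201803), 0.0105) -> [-0.    0.01  4.95]
```

```bash
python3 -c "
from h import *
for n in('top','scene'):
    h=grab(n);b,gg,r=[h['color'][...,i].astype(int) for i in range(3)]
    N,L,S,C=cv2.connectedComponentsWithStats(((b-r>50)&(b-gg>30)).astype(np.uint8))
    for i in range(1,N):
        X=px2w(h,*C[i],.042)
        if S[i,4]>8 and abs(X[1])<.6 and X[0]<.9: print(n,S[i].tolist(),X.round(3)[:2])
    print([w2px(h,(*s,.045)).round().tolist() for s in slot[:2]])
"
```

```text
top [49, 121, 43, 40, 1073] [0.721 0.573]
top [169, 120, 14, 15, 165] [0.786 0.238]
top [164, 159, 66, 20, 202] [0.672 0.178]
top [30, 171, 49, 57, 1542] [0.528 0.598]
top [162, 200, 39, 33, 925] [0.5   0.195]
top [191, 201, 10, 2, 11] [0.547 0.152]
top [223, 201, 3, 17, 25] [0.529 0.065]
top [204, 222, 22, 12, 82] [0.466 0.077]
top [176, 232, 17, 1, 17] [0.454 0.179]
top [335, 238, 5, 9, 36] [ 0.447 -0.277]
[[294.0, 178.0], [306.0, 178.0]]
scene [380, 127, 38, 41, 813] [0.717 0.564]
scene [255, 179, 6, 4, 11] [0.459 0.072]
scene [361, 179, 15, 16, 162] [0.741 0.287]
scene [314, 183, 31, 33, 86] [0.683 0.145]
scene [259, 209, 5, 5, 9] [ 0.562 -0.031]
scene [160, 237, 11, 9, 54] [ 0.452 -0.292]
scene [239, 240, 22, 22, 227] [ 0.637 -0.166]
scene [131, 251, 13, 11, 102] [ 0.439 -0.371]
[[255.0, 244.0], [245.0, 253.0]]
```

>>> servo_tool(
  targets=[
    {"angular":[0,0,0],"xyz":[-0.05,0.15,2.3],"claw":6},
    {"angular":[0,0,0],"xyz":[0,0,2.4],"claw":6},
    {"angular":[0,0,0],"xyz":[0,0,2.4],"claw":6},
    {"angular":[0,0,0],"xyz":[0,0,0],"claw":6},
    {"angular":[0,0,0],"xyz":[0,0,0],"claw":2.5},
    {"angular":[0,0,0],"xyz":[0,0,0],"claw":2.5},
    {"angular":[0,0,0],"xyz":[0,0,0],"claw":2.5},
    {"angular":[0,0,0],"xyz":[0,0,0],"claw":2.5},
    {"angular":[0,0,0],"xyz":[0,0,0],"claw":2.5},
    {"angular":[0,0,0],"xyz":[0,0,0],"claw":2.5},
    {"angular":[0,0,0],"xyz":[0,0,-2],"claw":2.5},
    {"angular":[0,0,0],"xyz":[0,0,-2],"claw":2.5},
    {"angular":[0,0,0],"xyz":[0,0,-1.7],"claw":2.5},
    {"angular":[0,0,0],"xyz":[0,0,0],"claw":2.5},
  ],
)

```text
t: 24.15
eef_pos: [0.4486, -0.2873, 0.062]
ee_rot: [-3.138, -0.001, -1.525]
force: [-0.1, -0.2, -1.4]
width: 0.0337
gripper_force: 20.0
```

>>> servo_tool(
  targets=[
    {"angular":[0,0,0],"xyz":[-0.82,-2.78,0],"claw":2.5},
    {"angular":[0,0,0],"xyz":[-0.82,-2.78,0],"claw":2.5},
    {"angular":[0,0,0],"xyz":[-0.82,-2.78,0],"claw":2.5},
    {"angular":[0,0,0],"xyz":[-0.82,-2.78,0],"claw":2.5},
    {"angular":[0,0,0],"xyz":[-0.82,-2.78,0],"claw":2.5},
    {"angular":[0,0,0],"xyz":[-0.82,-2.78,0],"claw":2.5},
    {"angular":[0,0,0],"xyz":[-0.82,-2.78,0],"claw":2.5},
    {"angular":[0,0,0],"xyz":[0,0,0],"claw":2.5},
    {"angular":[0,0,0],"xyz":[0,0,0],"claw":2.5},
    {"angular":[0,0,0],"xyz":[0,0,0],"claw":2.5},
  ],
)

```text
t: 25.15
eef_pos: [0.6376, -0.2206, 0.0588]
ee_rot: [3.14, 0.0, -1.525]
force: [-0.4, 0.0, -1.9]
width: 0.0339
gripper_force: 20.0
```

Run:
```python
from h import *
deltas((*slot[2],.06),(*slot[2],P-.001))
g=grab('scene');u,v=w2px(g,(.6,-.22,.04)).astype(int)
cv2.imwrite('pics/p2.png',cv2.convertScaleAbs(cv2.resize(g['color'][v-50:v+50,u-65:u+65],(780,600),interpolation=cv2.INTER_CUBIC),alpha=1.4))
```

```text
t 25.1 pos [ 0.6376 -0.2206  0.0588] rpy [ 1.799e+02  2.000e-02 -8.739e+01] w 0.0339 F [-0.4  0.  -1.9]
(np.float64(0.639788), np.float64(-0.2201803), 0.06) -> [-0.03 -0.22 -0.12]
(np.float64(0.639788), np.float64(-0.2201803), 0.009500000000000001) -> [ 0.   -0.01  5.05]
```

View pics/p2.png

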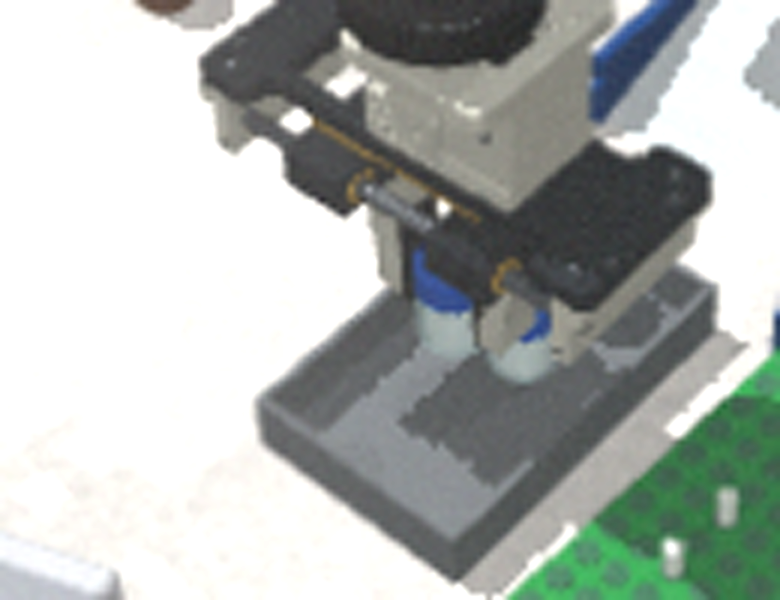

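The held jar is at (450,310) and a placed jar at (520,350) stands in the tray. I'll place this one and go to the last jar.

>>> servo_tool(
  targets=[
    {"angular":[0,0,0],"xyz":[0,-0.2,1.5],"claw":2.5},
    {"angular":[0,0,0],"xyz":[0,0,1.5],"claw":2.5},
    {"angular":[0,0,0],"xyz":[0,0,1.2],"claw":2.5},
    {"angular":[0,0,0],"xyz":[0,0,0.75],"claw":2.5},
    {"angular":[0,0,0],"xyz":[0,0,0],"claw":2.5},
    {"angular":[0,0,0],"xyz":[0,0,0],"claw":4.5},
    {"angular":[0,0,0],"xyz":[0,0,0],"claw":4.5},
    {"angular":[0,0,0],"xyz":[0,0,0],"claw":4.5},
    {"angular":[0,0,0],"xyz":[0,0,0],"claw":4.5},
    {"angular":[0,0,0],"xyz":[0,0,-2],"claw":4.5},
    {"angular":[0,0,0],"xyz":[0,0,-2],"claw":4.5},
    {"angular":[0,0,0],"xyz":[0,0,-2.4],"claw":4.5},
  ],
)

```text
t: 26.4
eef_pos: [0.6404, -0.2204, 0.0744]
ee_rot: [3.141, 0.0, -1.525]
force: [0.4, -0.4, 0.3]
width: 0.0448
gripper_force: 0.0
```

>>> servo_tool(
  targets=[
    {"angular":[0,0,0],"xyz":[1.96,3,0],"claw":6},
    {"angular":[0,0,0],"xyz":[1.96,3,0],"claw":6},
    {"angular":[0,0,0],"xyz":[1.96,3,0],"claw":6},
    {"angular":[0,0,0],"xyz":[1.96,3,0],"claw":6},
    {"angular":[0,0,0],"xyz":[1.96,3,0],"claw":6},
    {"angular":[0,0,0],"xyz":[1.96,3,0],"claw":6},
    {"angular":[0,0,0],"xyz":[1.96,3,0],"claw":6},
    {"angular":[0,0,0],"xyz":[0,0,0],"claw":6},
    {"angular":[0,0,0],"xyz":[0,0,0],"claw":6},
  ],
)

```text
t: 27.3
eef_pos: [0.4371, -0.3678, 0.0747]
ee_rot: [-3.141, -0.0, -1.526]
force: [0.3, 0.3, 0.4]
width: 0.0599
gripper_force: 0.0
```

```bash
sed -i 's/15<S\[i,4\]<200/15<S[i,4]<500/' jars.py; python3 -c "
from jars import *
jars();plan(3)"
```

```text
top 103 [ 0.6364 -0.1414]
top 32 [ 0.6426 -0.1718]
top 22 [ 0.5502 -0.0773]
scene 390 [ 0.6364 -0.1844]
scene 65 [ 0.4364 -0.3729]
t 27.4 pos [ 0.4381 -0.3671  0.0745] rpy [-1.7995e+02 -2.0000e-02 -8.7350e+01] w 0.0602 F [-0.2 -0.   0. ]
(0.436, -0.367, 0.075) -> [-0.02  0.21 -0.05]
(0.436, -0.367, 0.003) -> [-0.    0.01  7.2 ]
(0.436, -0.367, 0.06) -> [ 0.  -0.  -5.7]
(np.float64(0.64136), np.float64(-0.25944100000000003), 0.06) -> [-9.790e+00 -2.101e+01  1.000e-02]
(np.float64(0.64136), np.float64(-0.25944100000000003), 0.0105) -> [-0.    0.    4.95]
```

>>> servo_tool(
  targets=[
    {"angular":[0,0,0],"xyz":[0,0.2,2.35],"claw":6},
    {"angular":[0,0,0],"xyz":[0,0,2.4],"claw":6},
    {"angular":[0,0,0],"xyz":[0,0,2.4],"claw":6},
    {"angular":[0,0,0],"xyz":[0,0,0],"claw":6},
    {"angular":[0,0,0],"xyz":[0,0,0],"claw":2.5},
    {"angular":[0,0,0],"xyz":[0,0,0],"claw":2.5},
    {"angular":[0,0,0],"xyz":[0,0,0],"claw":2.5},
    {"angular":[0,0,0],"xyz":[0,0,0],"claw":2.5},
    {"angular":[0,0,0],"xyz":[0,0,0],"claw":2.5},
    {"angular":[0,0,0],"xyz":[0,0,0],"claw":2.5},
    {"angular":[0,0,0],"xyz":[0,0,-2],"claw":2.5},
    {"angular":[0,0,0],"xyz":[0,0,-2],"claw":2.5},
    {"angular":[0,0,0],"xyz":[0,0,-1.7],"claw":2.5},
    {"angular":[0,0,0],"xyz":[0,0,0],"claw":2.5},
  ],
)

```text
t: 28.8
eef_pos: [0.4368, -0.368, 0.0622]
ee_rot: [-3.138, -0.002, -1.524]
force: [0.6, 0.5, -0.6]
width: 0.0336
gripper_force: 20.0
```

>>> servo_tool(
  targets=[
    {"angular":[0,0,0],"xyz":[-1.4,-3,0],"claw":2.5},
    {"angular":[0,0,0],"xyz":[-1.4,-3,0],"claw":2.5},
    {"angular":[0,0,0],"xyz":[-1.4,-3,0],"claw":2.5},
    {"angular":[0,0,0],"xyz":[-1.4,-3,0],"claw":2.5},
    {"angular":[0,0,0],"xyz":[-1.4,-3,0],"claw":2.5},
    {"angular":[0,0,0],"xyz":[-1.4,-3,0],"claw":2.5},
    {"angular":[0,0,0],"xyz":[-1.4,-3,0],"claw":2.5},
    {"angular":[0,0,0],"xyz":[0,0,0],"claw":2.5},
    {"angular":[0,0,0],"xyz":[0,0,0],"claw":2.5},
    {"angular":[0,0,0],"xyz":[0,0,0],"claw":2.5},
  ],
)

```text
t: 29.8
eef_pos: [0.6395, -0.2598, 0.0589]
ee_rot: [3.14, 0.0, -1.525]
force: [0.0, -0.0, -0.7]
width: 0.0336
gripper_force: 20.0
```

Run:
```python
from jars import *
jars();deltas((*slot[3],.06),(*slot[3],P-.001))
```

```text
top 151 [ 0.6396 -0.2086]
scene 20 [ 0.568  -0.0804]
scene 46 [ 0.7131 -0.0843]
scene 19 [ 0.6109 -0.2472]
t 29.9 pos [ 0.6397 -0.2602  0.0595] rpy [ 1.7997e+02  1.0000e-02 -8.7410e+01] w 0.0336 F [-0.9 -0.4 -1.1]
(np.float64(0.64136), np.float64(-0.25944100000000003), 0.06) -> [-0.07 -0.17 -0.05]
(np.float64(0.64136), np.float64(-0.25944100000000003), 0.009500000000000001) -> [ 0.   -0.    5.05]
```

Place the last jar and retreat towards the robot at height.

>>> servo_tool(
  targets=[
    {"angular":[0,0,0],"xyz":[-0.07,-0.17,1.5],"claw":2.5},
    {"angular":[0,0,0],"xyz":[0,0,1.5],"claw":2.5},
    {"angular":[0,0,0],"xyz":[0,0,1.2],"claw":2.5},
    {"angular":[0,0,0],"xyz":[0,0,0.8],"claw":2.5},
    {"angular":[0,0,0],"xyz":[0,0,0],"claw":2.5},
    {"angular":[0,0,0],"xyz":[0,0,0],"claw":4.5},
    {"angular":[0,0,0],"xyz":[0,0,0],"claw":4.5},
    {"angular":[0,0,0],"xyz":[0,0,0],"claw":4.5},
    {"angular":[0,0,0],"xyz":[0,0,0],"claw":4.5},
    {"angular":[0,0,0],"xyz":[0,0,-2],"claw":4.5},
    {"angular":[0,0,0],"xyz":[0,0,-2],"claw":4.5},
    {"angular":[0,0,0],"xyz":[0,0,-2.4],"claw":3},
    {"angular":[0,0,0],"xyz":[3,0,0],"claw":0},
    {"angular":[0,0,0],"xyz":[4,0,0],"claw":0},
    {"angular":[0,0,0],"xyz":[4,0,0],"claw":0},
    {"angular":[0,0,0],"xyz":[4,0,0],"claw":0},
    {"angular":[0,0,0],"xyz":[0,0,0],"claw":0},
    {"angular":[0,0,0],"xyz":[0,0,0],"claw":0},
  ],
)

```text
t: 31.7
eef_pos: [0.6486, -0.4098, 0.0731]
ee_rot: [3.141, 0.0, -1.527]
force: [0.5, 0.5, -0.0]
width: 0.0011
gripper_force: 0.0
```

Run:
```python
from jars import *
jars();deltas()
g=grab('scene');u,v=w2px(g,(.6,-.22,.04)).astype(int);f=grab('top')
a=cv2.resize(g['color'][v-50:v+50,u-50:u+50],(400,400),interpolation=cv2.INTER_CUBIC)
b=cv2.resize(f['color'][140:240,250:350],(400,400),interpolation=cv2.INTER_CUBIC)
cv2.imwrite('pics/p3.png',cv2.convertScaleAbs(np.hstack([a,b]),alpha=1.4))
```

```text
top 136 [ 0.6368 -0.1479]
scene 30 [ 0.5651 -0.0928]
t 31.8 pos [ 0.6492 -0.4081  0.0736] rpy [ 1.7999e+02  1.0000e-02 -8.7350e+01] w 0.0005 F [ 0.6 -0.6  0.7]
```

View pics/p3.png

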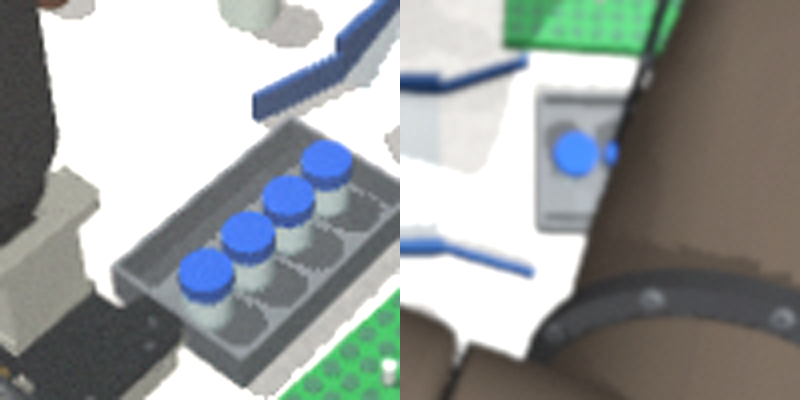

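All four lids stand in a row in the tray: (207,275), (248,238), (289,200) and (327,163) in the left half. Next I back off slightly and turn the tool 90° for the push.

>>> servo_tool(
  targets=[
    {"angular":[0,0,0],"xyz":[-1,2.5,-2],"claw":0},
    {"angular":[0,0,0],"xyz":[-1,2.5,-2],"claw":0},
    {"angular":[0,0,-8.18],"xyz":[0,0,0],"claw":0},
    {"angular":[0,0,-8.18],"xyz":[0,0,0],"claw":0},
    {"angular":[0,0,-8.18],"xyz":[0,0,0],"claw":0},
    {"angular":[0,0,-8.18],"xyz":[0,0,0],"claw":0},
    {"angular":[0,0,-8.18],"xyz":[0,0,0],"claw":0},
    {"angular":[0,0,-8.18],"xyz":[0,0,0],"claw":0},
    {"angular":[0,0,-8.18],"xyz":[0,0,0],"claw":0},
    {"angular":[0,0,-8.18],"xyz":[0,0,0],"claw":0},
    {"angular":[0,0,-8.18],"xyz":[0,0,0],"claw":0},
    {"angular":[0,0,-8.18],"xyz":[0,0,0],"claw":0},
    {"angular":[0,0,-8.18],"xyz":[0,0,0],"claw":0},
    {"angular":[0,0,0],"xyz":[0,0,0],"claw":0},
    {"angular":[0,0,0],"xyz":[0,0,0],"claw":0},
  ],
)

```text
t: 33.4
eef_pos: [0.5987, -0.3903, 0.114]
ee_rot: [3.141, -0.0, 0.043]
force: [0.8, 0.6, -0.2]
width: 0.0003
gripper_force: 0.0
```

Run:
```python
from h import *
f=grab('top')
for n,u,v,z in(('bowl bottom',593,250,.03),('bowl left',552,205,.05),('bowl botleft',563,238,.04),('box TL',583,300,.075),('box TR',648,268,.075),('box BL',605,324,.075)): print(n,px2w(f,u/1.5625,v/1.5625,z).round(3))
deltas((.644,-.325,.11),(.644,-.325,.012))
```

```text
bowl bottom [ 0.713 -0.415  0.03 ]
bowl left [ 0.798 -0.327  0.05 ]
bowl botleft [ 0.732 -0.351  0.04 ]
box TL [ 0.597 -0.376  0.075]
box TR [ 0.667 -0.508  0.075]
box BL [ 0.552 -0.418  0.075]
t 33.5 pos [ 0.5986 -0.3905  0.114 ] rpy [ 1.7999e+02 -2.0000e-02  2.4400e+00] w 0.0005 F [0.1 0.1 0.4]
(0.644, -0.325, 0.11) -> [ 4.81 -6.35  0.4 ]
(0.644, -0.325, 0.012) -> [-0.  -0.   9.8]
```

>>> servo_tool(
  targets=[
    {"angular":[0,0,0],"xyz":[2.4,-3.18,0],"claw":0},
    {"angular":[0,0,0],"xyz":[2.4,-3.18,0.4],"claw":0},
    {"angular":[0,0,0],"xyz":[0,0,2],"claw":0},
    {"angular":[0,0,0],"xyz":[0,0,2],"claw":0},
    {"angular":[0,0,0],"xyz":[0,0,2],"claw":0},
    {"angular":[0,0,0],"xyz":[0,0,2],"claw":0},
    {"angular":[0,0,0],"xyz":[0,0,1.6],"claw":0},
    {"angular":[0,0,0],"xyz":[0,0,0],"claw":0},
    {"angular":[0,0,0],"xyz":[0,0,0],"claw":0},
  ],
)

```text
t: 34.35
eef_pos: [0.6436, -0.3254, 0.0139]
ee_rot: [3.141, 0.0, 0.045]
force: [0.4, 0.6, 0.7]
width: 0.0002
gripper_force: 0.0
```

>>> servo_tool(
  targets=[
    {"angular":[0,0,0],"xyz":[0,-0.8,0],"claw":0},
    {"angular":[0,0,0],"xyz":[0,-0.8,0],"claw":0},
    {"angular":[0,0,0],"xyz":[0,-0.8,0],"claw":0},
    {"angular":[0,0,0],"xyz":[0,-0.8,0],"claw":0},
    {"angular":[0,0,0],"xyz":[0,-0.8,0],"claw":0},
  ],
)

```text
t: 34.85
eef_pos: [0.6422, -0.2853, 0.0146]
ee_rot: [3.14, -0.001, 0.046]
force: [0.1, -4.6, 2.0]
width: 0.0005
gripper_force: 2.6
```

Run:
```python
from jars import *
jars();deltas()
```

```text
scene 28 [ 0.566  -0.0893]
scene 236 [ 0.64   -0.1583]
scene 48 [ 0.713  -0.0842]
scene 35 [ 0.6517 -0.244 ]
t 35.0 pos [ 0.6418 -0.2841  0.0141] rpy [-1.7999e+02 -3.0000e-02  2.6700e+00] w 0.0004 F [-0.3 -0.8  0.6]
```

>>> servo_tool(
  targets=[
    {"angular":[0,0,0],"xyz":[0,-0.5,0],"claw":0},
    {"angular":[0,0,0],"xyz":[0,-0.5,0],"claw":0},
    {"angular":[0,0,0],"xyz":[0,-0.5,0.1],"claw":0},
    {"angular":[0,0,0],"xyz":[0,-0.5,0.1],"claw":0},
    {"angular":[0,0,0],"xyz":[0,-0.5,0.1],"claw":0},
    {"angular":[0,0,0],"xyz":[0,-0.5,0],"claw":0},
    {"angular":[0,0,0],"xyz":[0,-0.5,0],"claw":0},
    {"angular":[0,0,0],"xyz":[0,-0.5,0],"claw":0},
    {"angular":[0,0,0],"xyz":[0,-0.5,0],"claw":0},
    {"angular":[0,0,0],"xyz":[0,-0.5,0],"claw":0},
    {"angular":[0,0,0],"xyz":[0,-0.5,0],"claw":0},
    {"angular":[0,0,0],"xyz":[0,-0.5,0],"claw":0},
  ],
)

```text
t: 36.15
eef_pos: [0.6396, -0.2263, 0.0116]
ee_rot: [3.14, -0.001, 0.046]
force: [1.4, -8.0, 3.4]
width: -0.0001
gripper_force: 3.6
```

Run:
```python
from jars import *
jars();deltas()
g=grab('scene');u,v=w2px(g,(.63,-.12,.04)).astype(int);f=grab('top')
a=cv2.resize(g['color'][v-50:v+50,u-50:u+50],(400,400),interpolation=cv2.INTER_CUBIC)
b=cv2.resize(f['color'][140:240,220:320],(400,400),interpolation=cv2.INTER_CUBIC)
cv2.imwrite('pics/p4.png',cv2.convertScaleAbs(np.hstack([a,b]),alpha=1.4))
```

```text
top 27 [ 0.6347 -0.1329]
scene 165 [ 0.638 -0.098]
scene 48 [ 0.713  -0.0842]
scene 22 [ 0.6508 -0.1885]
t 36.2 pos [ 0.6394 -0.2254  0.0112] rpy [ 1.7997e+02 -6.0000e-02  2.6300e+00] w 0.0006 F [ 1.8 -2.7  2. ]
```

View pics/p4.png

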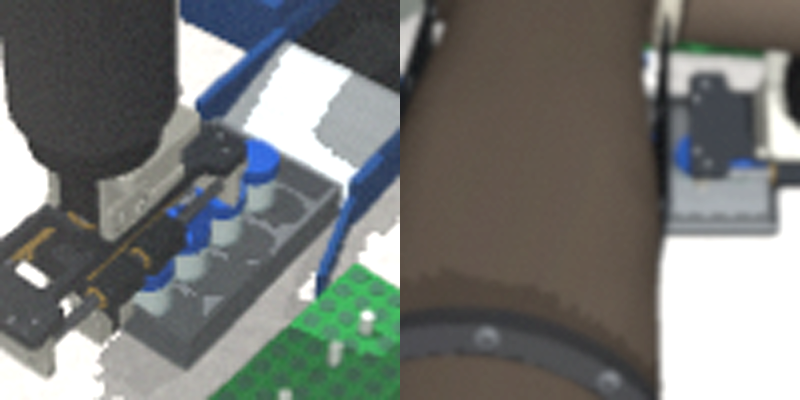

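Left half: the carrier is square at the ramp foot with the jars upright. Keep pushing.

>>> servo_tool(
  targets=[
    {"angular":[0,0,0],"xyz":[0,-0.5,0],"claw":0},
    {"angular":[0,0,0],"xyz":[0,-0.5,0],"claw":0},
    {"angular":[0,0,0],"xyz":[0,-0.5,0],"claw":0},
    {"angular":[0,0,0],"xyz":[0,-0.5,0],"claw":0},
    {"angular":[0,0,0],"xyz":[0,-0.5,0],"claw":0},
    {"angular":[0,0,0],"xyz":[0,-0.5,0],"claw":0},
    {"angular":[0,0,0],"xyz":[0,-0.5,0],"claw":0},
    {"angular":[0,0,0],"xyz":[0,-0.5,0],"claw":0},
  ],
)

```text
t: 37.15
eef_pos: [0.6368, -0.1861, 0.0106]
ee_rot: [3.141, 0.001, 0.045]
force: [1.0, -5.7, 2.6]
width: 0.0006
gripper_force: 3.3
```

>>> servo_tool(
  targets=[
    {"angular":[0,0,0],"xyz":[0,-0.5,0],"claw":0},
    {"angular":[0,0,0],"xyz":[0,-0.5,0],"claw":0},
    {"angular":[0,0,0],"xyz":[0,-0.5,0],"claw":0},
    {"angular":[0,0,0],"xyz":[0,-0.5,0],"claw":0},
    {"angular":[0,0,0],"xyz":[0,-0.5,0],"claw":0},
    {"angular":[0,0,0],"xyz":[0,-0.5,0],"claw":0},
    {"angular":[0,0,0],"xyz":[0,-0.5,0],"claw":0},
    {"angular":[0,0,0],"xyz":[0,-0.5,0],"claw":0},
    {"angular":[0,0,0],"xyz":[0,-0.5,0],"claw":0},
    {"angular":[0,0,0],"xyz":[0,-0.5,0],"claw":0},
  ],
)

```text
t: 38.15
eef_pos: [0.6341, -0.136, 0.0103]
ee_rot: [3.141, 0.001, 0.045]
force: [0.1, -5.5, 1.0]
width: 0.0005
gripper_force: 3.0
```

Run:
```python
from jars import *
jars();deltas()
```

```text
t 38.2 pos [ 0.634  -0.1353  0.0102] rpy [-1.7999e+02  8.0000e-02  2.6200e+00] w 0.0006 F [-0.2 -2.   1.7]
```

>>> servo_tool(
  targets=[
    {"angular":[0,0,0],"xyz":[0,-0.5,-0.05],"claw":0},
    {"angular":[0,0,0],"xyz":[0,-0.5,-0.05],"claw":0},
    {"angular":[0,0,0],"xyz":[0,-0.5,-0.05],"claw":0},
    {"angular":[0,0,0],"xyz":[0,-0.5,-0.05],"claw":0},
    {"angular":[0,0,0],"xyz":[0,-0.5,0],"claw":0},
    {"angular":[0,0,0],"xyz":[0,-0.5,0],"claw":0},
    {"angular":[0,0,0],"xyz":[0,-0.5,0],"claw":0},
    {"angular":[0,0,0],"xyz":[0,-0.5,0],"claw":0},
    {"angular":[0,0,0],"xyz":[0,-0.5,0],"claw":0},
    {"angular":[0,0,0],"xyz":[0,-0.5,0],"claw":0},
    {"angular":[0,0,0],"xyz":[0,-0.5,0],"claw":0},
    {"angular":[0,0,0],"xyz":[0,-0.5,0],"claw":0},
    {"angular":[0,0,0],"xyz":[0,-0.5,0],"claw":0},
    {"angular":[0,0,0],"xyz":[0,-0.5,-0.05],"claw":0},
  ],
)

```text
t: 39.65
eef_pos: [0.6315, -0.0654, 0.0132]
ee_rot: [3.141, 0.0, 0.046]
force: [-0.6, -4.5, -1.3]
width: 0.0005
gripper_force: 2.6
```

Run:
```python
from h import *
deltas()
g=grab('scene');u,v=w2px(g,(.63,0,.04)).astype(int)
a=cv2.resize(g['color'][v-45:v+45,u-60:u+60],(800,600),interpolation=cv2.INTER_CUBIC)
cv2.imwrite('pics/p5.png',cv2.convertScaleAbs(a,alpha=1.4))
```

```text
t 39.6 pos [ 0.6315 -0.0654  0.0132] rpy [179.99   0.     2.61] w 0.0005 F [-0.6 -4.5 -1.3]
```

View pics/p5.png

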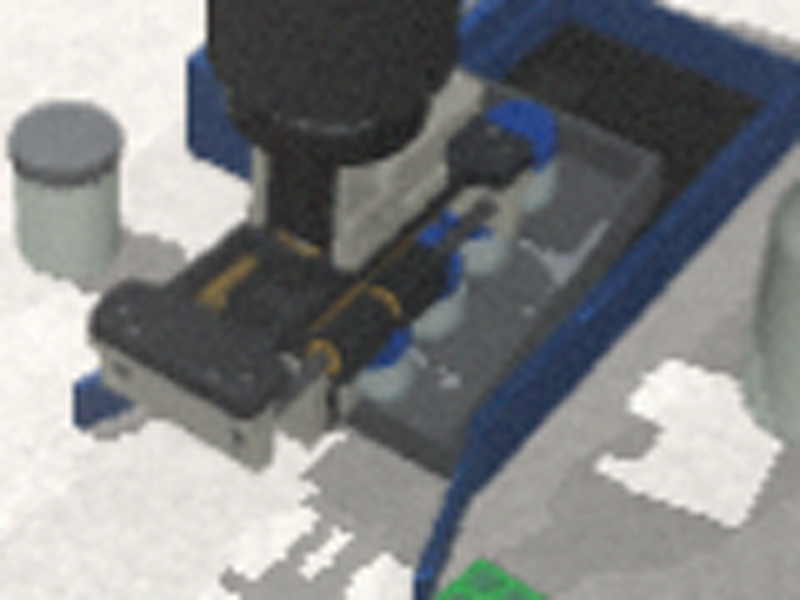

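Carrier is on the ramp between the kerbs, all four jars upright. Continue, rising with the slope.

>>> servo_tool(
  targets=[
    {"angular":[0,0,0],"xyz":[0,-0.5,-0.15],"claw":0},
    {"angular":[0,0,0],"xyz":[0,-0.5,-0.15],"claw":0},
    {"angular":[0,0,0],"xyz":[0,-0.5,-0.15],"claw":0},
    {"angular":[0,0,0],"xyz":[0,-0.5,-0.15],"claw":0},
    {"angular":[0,0,0],"xyz":[0,-0.5,-0.15],"claw":0},
    {"angular":[0,0,0],"xyz":[0,-0.5,-0.15],"claw":0},
    {"angular":[0,0,0],"xyz":[0,-0.5,-0.15],"claw":0},
    {"angular":[0,0,0],"xyz":[0,-0.5,-0.15],"claw":0},
    {"angular":[0,0,0],"xyz":[0,-0.5,-0.15],"claw":0},
    {"angular":[0,0,0],"xyz":[0,-0.5,-0.15],"claw":0},
    {"angular":[0,0,0],"xyz":[0,-0.5,-0.15],"claw":0},
  ],
)

```text
t: 40.8
eef_pos: [0.6299, -0.0119, 0.0312]
ee_rot: [3.14, -0.001, 0.046]
force: [0.6, -12.4, 8.5]
width: 0.0007
gripper_force: 6.5
```

```bash
cat > tray.py <<'E'
from h import *
F0=np.array([.632,-.038]);UU=np.array([-.046,.999])
def lids():
    for n in('top','scene'):
        h=grab(n);b,gg,r=[h['color'][...,i].astype(int) for i in range(3)]
        N,L,S,C=cv2.connectedComponentsWithStats(((b-r>70)&(b-gg>40)).astype(np.uint8))
        for i in range(1,N):
            X=px2w(h,*C[i],.066)
            d=X[:2]-F0;q=(d@UU,d@[-UU[1],UU[0]])
            if 10<S[i,4]<500 and -.1<q[0]<.3 and abs(q[1])<.055: print(n,S[i,4],'ramp x,y',np.round(q,3))
    s=monitor.get_state();print('TCP ramp x',(np.array(s['eef_pos'][:2])-F0)@UU)
E
python3 -c "
from tray import *
deltas();lids()"
```

```text
t 40.8 pos [ 0.6299 -0.0119  0.0312] rpy [ 1.799e+02 -8.000e-02  2.640e+00] w 0.0007 F [  0.6 -12.4   8.5]
top 76 ramp x,y [ 0.185 -0.004]
top 63 ramp x,y [ 0.147 -0.003]
TCP ramp x 0.026832290476779194
```

>>> servo_tool(
  targets=[
    {"angular":[0,0,0],"xyz":[0,-0.4,0],"claw":0},
    {"angular":[0,0,0],"xyz":[0,-0.4,0],"claw":0},
    {"angular":[0,0,0],"xyz":[0,-0.4,0],"claw":0},
  ],
)

```text
t: 41.2
eef_pos: [0.6299, -0.0011, 0.0322]
ee_rot: [3.138, -0.002, 0.047]
force: [1.6, -20.4, 14.3]
width: 0.0006
gripper_force: 10.2
```

```bash
python3 -c "
from tray import *
deltas();lids()"
```

```text
t 41.2 pos [ 0.6299 -0.0011  0.0322] rpy [ 1.7982e+02 -1.3000e-01  2.6700e+00] w 0.0006 F [  1.6 -20.4  14.3]
top 79 ramp x,y [ 0.196 -0.006]
top 61 ramp x,y [ 0.157 -0.005]
TCP ramp x 0.037370110228356075
```

Force is building with an upward component: the finger is sticking to the rising rear wall and holding it down. I'll relieve it by backing off slightly and rising.

>>> servo_tool(
  targets=[
    {"angular":[0,0,0],"xyz":[0,0.3,0],"claw":0},
    {"angular":[0,0,0],"xyz":[0,0.4,0],"claw":0},
    {"angular":[0,0,0],"xyz":[0,0.3,0],"claw":0},
    {"angular":[0,0,0],"xyz":[0,0,-0.3],"claw":0},
    {"angular":[0,0,0],"xyz":[0,0,0],"claw":0},
  ],
)

```text
t: 41.8
eef_pos: [0.6292, -0.0083, 0.0329]
ee_rot: [-3.141, -0.0, 0.046]
force: [-0.0, 0.4, -0.5]
width: 0.0007
gripper_force: 0.0
```

```bash
python3 -c "
from tray import *
deltas();lids()"
```

```text
t 41.8 pos [ 0.6292 -0.0083  0.0329] rpy [-1.7999e+02 -3.0000e-02  2.6300e+00] w 0.0007 F [-0.   0.4 -0.5]
top 83 ramp x,y [0.163 0.001]
top 72 ramp x,y [0.204 0.003]
TCP ramp x 0.029756924070857674
```

It tipped nose-down onto the deck. Push on.

>>> servo_tool(
  targets=[
    {"angular":[0,0,0],"xyz":[0,-0.5,0],"claw":0},
    {"angular":[0,0,0],"xyz":[0,-0.5,0],"claw":0},
    {"angular":[0,0,0],"xyz":[0,-0.4,0],"claw":0},
    {"angular":[0,0,0],"xyz":[0,-0.4,0],"claw":0},
    {"angular":[0,0,0],"xyz":[0,-0.4,0],"claw":0},
    {"angular":[0,0,0],"xyz":[0,-0.4,0],"claw":0},
  ],
)

```text
t: 42.5
eef_pos: [0.6274, 0.0174, 0.0325]
ee_rot: [3.141, 0.001, 0.046]
force: [0.1, -3.2, -1.3]
width: 0.0012
gripper_force: 1.2
```

>>> servo_tool(
  targets=[
    {"angular":[0,0,0],"xyz":[0,-0.4,0],"claw":0},
    {"angular":[0,0,0],"xyz":[0,-0.4,0],"claw":0},
    {"angular":[0,0,0],"xyz":[0,-0.4,0],"claw":0},
    {"angular":[0,0,0],"xyz":[0,-0.4,0],"claw":0},
  ],
)

```text
t: 42.9
eef_pos: [0.6269, 0.0336, 0.0326]
ee_rot: [3.142, 0.0, 0.046]
force: [-0.2, -3.6, -1.2]
width: 0.0006
gripper_force: 1.3
```

```bash
python3 -c "
from tray import *
deltas();lids()"
```

```text
t 42.9 pos [0.6269 0.0336 0.0326] rpy [1.80e+02 1.00e-02 2.62e+00] w 0.0006 F [-0.2 -3.6 -1.2]
top 61 ramp x,y [0.195 0.001]
top 70 ramp x,y [0.231 0.002]
TCP ramp x 0.07222440292474452
```

>>> servo_tool(
  targets=[
    {"angular":[0,0,0],"xyz":[0,-0.4,0],"claw":0},
    {"angular":[0,0,0],"xyz":[0,-0.4,0],"claw":0},
    {"angular":[0,0,0],"xyz":[0,-0.4,0],"claw":0},
    {"angular":[0,0,0],"xyz":[0,-0.4,0],"claw":0},
  ],
)

```text
t: 43.4
eef_pos: [0.6262, 0.0495, 0.0326]
ee_rot: [3.141, 0.0, 0.046]
force: [1.2, -2.8, -1.2]
width: 0.0001
gripper_force: 1.3
```

>>> servo_tool(
  targets=[
    {"angular":[0,0,0],"xyz":[0,-0.2,0],"claw":0},
    {"angular":[0,0,0],"xyz":[0,-0.2,0],"claw":0},
  ],
)

```text
t: 43.6
eef_pos: [0.6261, 0.0535, 0.0327]
ee_rot: [3.142, 0.0, 0.046]
force: [-0.6, -2.7, -1.7]
width: 0.0002
gripper_force: 1.4
```

```bash
python3 -c "
from tray import *
deltas();lids()"
```

```text
t 43.6 pos [0.6261 0.0535 0.0327] rpy [180.     0.     2.63] w 0.0002 F [-0.6 -2.7 -1.7]
top 72 ramp x,y [0.249 0.003]
top 48 ramp x,y [0.214 0.002]
TCP ramp x 0.09184573390239013
```

>>> servo_tool(
  targets=[
    {"angular":[0,0,0],"xyz":[0,-0.2,0],"claw":0},
    {"angular":[0,0,0],"xyz":[0,-0.2,0],"claw":0},
  ],
)

```text
t: 43.9
eef_pos: [0.626, 0.0571, 0.0328]
ee_rot: [3.141, -0.0, 0.046]
force: [-0.5, -3.6, -0.8]
width: 0.0004
gripper_force: 1.8
```

>>> servo_tool(
  targets=[
    {"angular":[0,0,0],"xyz":[0,-0.2,0],"claw":0},
  ],
)

```text
t: 44.0
eef_pos: [0.6258, 0.0592, 0.0327]
ee_rot: [3.141, 0.0, 0.046]
force: [-0.6, -3.4, -0.1]
width: 0.0004
gripper_force: 1.8
```

>>> servo_tool(
  targets=[
    {"angular":[0,0,0],"xyz":[0,-0.2,0],"claw":0},
  ],
)

```text
t: 44.1
eef_pos: [0.6258, 0.0613, 0.0327]
ee_rot: [3.141, -0.0, 0.046]
force: [0.3, -3.8, -0.3]
width: 0.0009
gripper_force: 1.9
```

```bash
python3 -c "
from tray import *
deltas();lids()"
```

```text
t 44.1 pos [0.6258 0.0613 0.0327] rpy [179.99  -0.     2.61] w 0.0009 F [ 0.3 -3.8 -0.3]
top 70 ramp x,y [0.257 0.003]
top 47 ramp x,y [0.223 0.002]
TCP ramp x 0.09977089724685044
```

>>> servo_tool(
  targets=[
    {"angular":[0,0,0],"xyz":[0,-0.2,0],"claw":0},
  ],
)

```text
t: 44.3
eef_pos: [0.6257, 0.0631, 0.0327]
ee_rot: [3.141, 0.0, 0.046]
force: [1.2, -10.8, -0.8]
width: 0.0003
gripper_force: 5.9
```

>>> servo_tool(
  targets=[
    {"angular":[0,0,0],"xyz":[0,-0.2,0],"claw":0},
  ],
)

```text
t: 44.4
eef_pos: [0.6261, 0.0635, 0.0329]
ee_rot: [3.139, -0.0, 0.046]
force: [7.0, -20.5, -0.5]
width: 0.0005
gripper_force: 10.5
```

The end wall was felt at TCP y≈0.063, so the carrier is fully on the deck. Back off, rise and go over the rib.

>>> servo_tool(
  targets=[
    {"angular":[0,0,0],"xyz":[0,0.6,0],"claw":0},
    {"angular":[0,0,0],"xyz":[0,1,0],"claw":0},
    {"angular":[0,0,0],"xyz":[0,0.5,-1],"claw":0},
    {"angular":[0,0,0],"xyz":[0,0,-4],"claw":0},
    {"angular":[0,0,0],"xyz":[0,0,-4],"claw":0},
    {"angular":[0,0,0],"xyz":[0,0,-4],"claw":0},
    {"angular":[0,0,0],"xyz":[0,0,-3],"claw":3},
    {"angular":[0,0,0],"xyz":[0,0,0],"claw":6},
    {"angular":[0,0,0],"xyz":[0,0,0],"claw":6},
  ],
)

```text
t: 45.3
eef_pos: [0.6268, 0.0445, 0.1942]
ee_rot: [-3.14, -0.003, 0.046]
force: [1.0, 0.5, -1.0]
width: 0.0189
gripper_force: 0.0
```

Run:
```python
from tray import *
deltas((.504,.087,.19),(.504,.087,.104))
lids()
```

```text
t 45.3 pos [0.6268 0.0445 0.1942] rpy [-1.7992e+02 -1.5000e-01  2.6100e+00] w 0.0189 F [ 1.   0.5 -1. ]
(0.504, 0.087, 0.19) -> [-12.08  -4.8    0.4 ]
(0.504, 0.087, 0.104) -> [-0.02  0.01  8.6 ]
top 159 ramp x,y [0.166 0.001]
top 70 ramp x,y [0.259 0.003]
top 74 ramp x,y [0.22  0.002]
scene 29 ramp x,y [ 0.139 -0.004]
TCP ramp x 0.08240235028558802
```

>>> servo_tool(
  targets=[
    {"angular":[0,0,0],"xyz":[-3,-1.2,0],"claw":6},
    {"angular":[0,0,0],"xyz":[-3,-1.2,0],"claw":6},
    {"angular":[0,0,0],"xyz":[-3,-1.2,0],"claw":6},
    {"angular":[0,0,0],"xyz":[-3,-1.2,0],"claw":6},
    {"angular":[0,0,0],"xyz":[0,0,0],"claw":6},
    {"angular":[0,0,0],"xyz":[0,0,0],"claw":6},
    {"angular":[0,0,0],"xyz":[0,0,2],"claw":6},
    {"angular":[0,0,0],"xyz":[0,0,2],"claw":6},
    {"angular":[0,0,0],"xyz":[0,0,2],"claw":6},
    {"angular":[0,0,0],"xyz":[0,0,1.5],"claw":6},
    {"angular":[0,0,0],"xyz":[0,0,0.8],"claw":6},
    {"angular":[0,0,0],"xyz":[0,0,0],"claw":6},
    {"angular":[0,0,0],"xyz":[0,0,0],"claw":6},
  ],
)

```text
t: 46.7
eef_pos: [0.505, 0.0867, 0.1098]
ee_rot: [3.141, 0.0, 0.046]
force: [0.5, -0.6, 0.9]
width: 0.0604
gripper_force: 0.0
```

>>> servo_tool(
  targets=[
    {"angular":[0,0,0],"xyz":[0,0,0],"claw":1},
    {"angular":[0,0,0],"xyz":[0,0,0],"claw":1},
    {"angular":[0,0,0],"xyz":[0,0,0],"claw":1},
    {"angular":[0,0,0],"xyz":[0,0,0],"claw":1},
    {"angular":[0,0,0],"xyz":[0,0,0],"claw":1},
    {"angular":[0,0,0],"xyz":[0,0,0],"claw":1},
    {"angular":[0,0,0],"xyz":[0,0,0],"claw":1},
    {"angular":[0,0,0],"xyz":[0,0,0],"claw":1},
  ],
)

```text
t: 47.5
eef_pos: [0.5046, 0.0903, 0.1099]
ee_rot: [-3.136, -0.002, 0.046]
force: [-7.0, 16.9, 1.8]
width: 0.0155
gripper_force: 20.1
```

>>> servo_tool(
  targets=[
    {"angular":[0,0,0],"xyz":[0,-1,0],"claw":1},
    {"angular":[0,0,0],"xyz":[0,-1,0],"claw":1},
    {"angular":[0,0,0],"xyz":[0,-1,0],"claw":1},
    {"angular":[0,0,0],"xyz":[0,-1,0],"claw":1},
    {"angular":[0,0,0],"xyz":[0,-1,0],"claw":1},
    {"angular":[0,0,0],"xyz":[0,-1,0],"claw":1},
    {"angular":[0,0,0],"xyz":[0,-1,0],"claw":1},
    {"angular":[0,0,0],"xyz":[0,-1,0],"claw":1},
    {"angular":[0,0,0],"xyz":[0,-1,0],"claw":1},
    {"angular":[0,0,0],"xyz":[0,-1,0],"claw":1},
    {"angular":[0,0,0],"xyz":[0,0,0],"claw":1},
  ],
)

```text
t: 48.6
eef_pos: [0.4983, 0.1875, 0.1098]
ee_rot: [3.141, 0.002, 0.046]
force: [-10.5, 1.1, 10.2]
width: 0.0157
gripper_force: 20.1
```

>>> servo_tool(
  targets=[
    {"angular":[0,0,0],"xyz":[0,0,0],"claw":5},
    {"angular":[0,0,0],"xyz":[0,0,0],"claw":5},
    {"angular":[0,0,0],"xyz":[0,0,0],"claw":5},
    {"angular":[0,0,0],"xyz":[0,0,0],"claw":5},
    {"angular":[0,0,0],"xyz":[0,0,-4],"claw":5},
    {"angular":[0,0,0],"xyz":[0,0,-4],"claw":5},
    {"angular":[0,0,0],"xyz":[-2,-4,-2],"claw":5},
    {"angular":[0,0,0],"xyz":[-2,-4,0],"claw":5},
    {"angular":[0,0,0],"xyz":[-1,-4,0],"claw":5},
    {"angular":[0,0,0],"xyz":[0,-4,0],"claw":5},
    {"angular":[0,0,0],"xyz":[0,-4,0],"claw":5},
    {"angular":[0,0,0],"xyz":[0,0,0],"claw":5},
  ],
)

```text
t: 49.8
eef_pos: [0.4406, 0.3881, 0.2089]
ee_rot: [-3.142, -0.0, 0.048]
force: [0.1, -0.1, -0.9]
width: 0.0501
gripper_force: 0.0
```

Run:
```python
from tray import *
lids();deltas()
f=grab('top');g=grab('scene')
c=np.array([.505,.085,.09])
u,v=w2px(f,c).astype(int);a=cv2.resize(f['color'][v-25:v+25,u-20:u+20],(480,600),interpolation=cv2.INTER_CUBIC)
print('top crop',u-20,v-25,12)
u,v=w2px(g,c).astype(int);b=cv2.resize(g['color'][v-25:v+55,u-15:u+70],(320,300),interpolation=cv2.INTER_CUBIC)
b2=cv2.resize(g['color'][v-12:v+18,u-16:u+16],(320,300),interpolation=cv2.INTER_CUBIC)
print('scene b2',u-16,v-12,10)
cv2.imwrite('pics/k1.png',cv2.convertScaleAbs(np.hstack([a,np.vstack([b,b2])]),alpha=1.5))
```

```text
top 253 ramp x,y [0.186 0.001]
top 85 ramp x,y [0.259 0.003]
scene 205 ramp x,y [ 0.194 -0.   ]
TCP ramp x 0.43110446641981287
t 49.9 pos [0.4405 0.3847 0.2089] rpy [1.7994e+02 4.0000e-02 2.6800e+00] w 0.0498 F [-0.1 -0.1  0.4]
top crop 194 189 12
scene b2 255 159 10
```

View pics/k1.png

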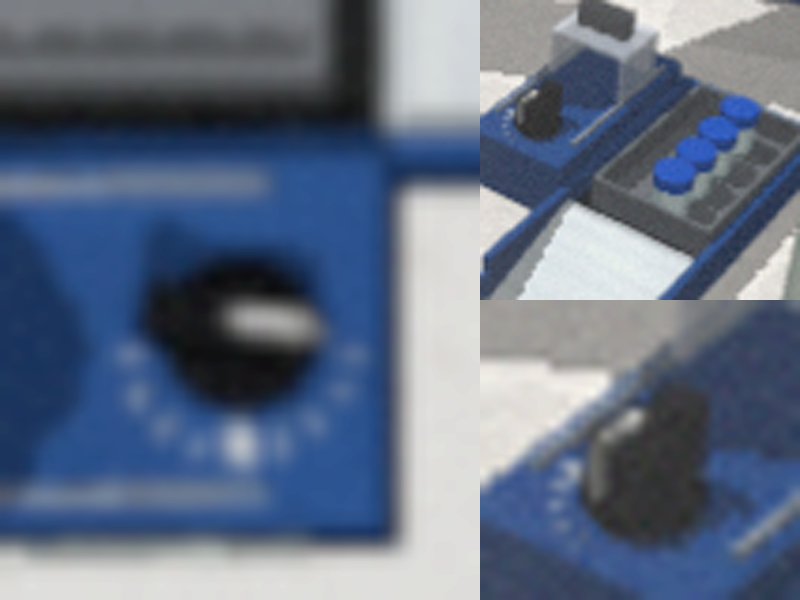

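The carrier lies flat on the deck with four upright jars. In the top crop the knob bar runs from (150,308) to the pointer end (322,328); the broad mark is at (240,443).

Run:
```python
from h import *
f=grab('top');g=grab('scene')
T=lambda u,v,z:px2w(f,u/12+194-.46,v/12+189-.46,z)
a,b,m=T(322,328,.095),T(150,308,.095),T(240,443,.06)
print('pointer',a,'tail',b,'len',np.linalg.norm((a-b)[:2]),'mid',(a+b)/2,'mark',m)
d=(a-b)[:2];print('bar dir deg',np.degrees(np.arctan2(d[1],d[0])))
c=(a+b)[:2]/2;e=m[:2]-c;print('mark dist',np.linalg.norm(e),'dir',np.degrees(np.arctan2(e[1],e[0])))
s1,s2=T(228,318,.095),T(322,328,.095);d=(s2-s1)[:2];print('stripe dir',np.degrees(np.arctan2(d[1],d[0])))
S=lambda u,v,z:px2w(g,u/10+255-.45,(v-300)/10+159-.45,z)
print('scene disc front..knob base', S(645,505,.069),'stripe mid',S(618,430,.095),'bar far',S(690,390,.095))
print('rails',[T(u,v,.06)[:2].round(4) for u,v in((20,183),(265,183),(20,495),(265,495))])
```

```text
pointer [0.49977333 0.06851726 0.095     ] tail [0.50242485 0.10972545 0.095     ] len 0.04129340580433169 mid [0.50109909 0.08912135 0.095     ] mark [0.4757072  0.09034107 0.06      ]
bar dir deg -93.6815938031185
mark dist 0.025421169002367513 dir 177.24987190036566
stripe dir -93.12655399680705
scene disc front..knob base [0.62167429 0.17815896 0.069     ] stripe mid [0.61106832 0.17364958 0.095     ] bar far [0.61602675 0.20690354 0.095     ]
rails [array([0.5374, 0.1498]), array([0.5405, 0.089 ]), array([0.4601, 0.1432]), array([0.4633, 0.0833])]
```

>>> servo_tool(
  targets=[
    {"angular":[0,0,8.02],"xyz":[0,0,0],"claw":5},
    {"angular":[0,0,8.02],"xyz":[0,0,0],"claw":5},
    {"angular":[0,0,8.02],"xyz":[0,0,0],"claw":5},
    {"angular":[0,0,8.02],"xyz":[0,0,0],"claw":5},
    {"angular":[0,0,8.02],"xyz":[0,0,0],"claw":5},
    {"angular":[0,0,8.02],"xyz":[0,0,0],"claw":5},
    {"angular":[0,0,8.02],"xyz":[0,0,0],"claw":5},
    {"angular":[0,0,8.02],"xyz":[0,0,0],"claw":5},
    {"angular":[0,0,8.02],"xyz":[0,0,0],"claw":5},
    {"angular":[0,0,8.02],"xyz":[0,0,0],"claw":5},
    {"angular":[0,0,8.02],"xyz":[0,0,0],"claw":5},
    {"angular":[0,0,8.02],"xyz":[0,0,0],"claw":5},
    {"angular":[0,0,0],"xyz":[0,0,0],"claw":5},
    {"angular":[0,0,0],"xyz":[0,0,0],"claw":5},
  ],
)

```text
t: 51.5
eef_pos: [0.441, 0.3836, 0.2099]
ee_rot: [-3.141, 0.0, -1.631]
force: [0.3, -0.2, 0.2]
width: 0.05
gripper_force: 0.0
```

```bash
python3 -c "
from h import *
deltas((.5015,.0895,.2),(.5015,.0895,.0705))"
```

```text
t 51.5 pos [0.441  0.3836 0.2099] rpy [-1.7999e+02  2.0000e-02 -9.3430e+01] w 0.05 F [ 0.3 -0.2  0.2]
(0.5015, 0.0895, 0.2) -> [28.99 -7.8   0.98]
(0.5015, 0.0895, 0.0705) -> [1.000e-02 0.000e+00 1.295e+01]
```

>>> servo_tool(
  targets=[
    {"angular":[0,0,0],"xyz":[3.62,-0.98,0],"claw":5},
    {"angular":[0,0,0],"xyz":[3.62,-0.98,0],"claw":5},
    {"angular":[0,0,0],"xyz":[3.62,-0.98,0],"claw":5},
    {"angular":[0,0,0],"xyz":[3.62,-0.98,0],"claw":5},
    {"angular":[0,0,0],"xyz":[3.62,-0.98,0],"claw":5},
    {"angular":[0,0,0],"xyz":[3.62,-0.98,0],"claw":5},
    {"angular":[0,0,0],"xyz":[3.62,-0.98,0],"claw":5},
    {"angular":[0,0,0],"xyz":[3.62,-0.98,0],"claw":5},
    {"angular":[0,0,0],"xyz":[0,0,0],"claw":5},
    {"angular":[0,0,0],"xyz":[0,0,0],"claw":5},
    {"angular":[0,0,0],"xyz":[0,0,4],"claw":5},
  ],
)

```text
t: 52.6
eef_pos: [0.5044, 0.0919, 0.174]
ee_rot: [-3.132, 0.005, -1.631]
force: [0.2, 0.7, -0.6]
width: 0.0501
gripper_force: 0.0
```

```bash
python3 -c "
from h import *
deltas((.5015,.0895,.2),(.5015,.0895,.0705))"
```

```text
t 52.6 pos [0.5044 0.0919 0.174 ] rpy [-179.47    0.26  -93.45] w 0.0501 F [ 0.2  0.7 -0.6]
(0.5015, 0.0895, 0.2) -> [ 0.24  0.25 -2.6 ]
(0.5015, 0.0895, 0.0705) -> [ 0.06  0.12 12.95]
```

>>> servo_tool(
  targets=[
    {"angular":[0,0,0],"xyz":[0,0,2.5],"claw":5},
    {"angular":[0,0,0],"xyz":[0,0,2.5],"claw":5},
    {"angular":[0,0,0],"xyz":[0,0,2],"claw":5},
    {"angular":[0,0,0],"xyz":[0,0,0],"claw":5},
    {"angular":[0,0,0],"xyz":[0,0,1.5],"claw":5},
    {"angular":[0,0,0],"xyz":[0,0,1],"claw":5},
    {"angular":[0,0,0],"xyz":[0,0,0.4],"claw":5},
    {"angular":[0,0,0],"xyz":[0,0,0],"claw":5},
    {"angular":[0,0,0],"xyz":[0,0,0],"claw":5},
  ],
)

```text
t: 53.5
eef_pos: [0.5011, 0.0904, 0.0713]
ee_rot: [-3.141, 0.0, -1.634]
force: [-1.0, -0.1, 0.0]
width: 0.05
gripper_force: 0.0
```

>>> servo_tool(
  targets=[
    {"angular":[0,0,0],"xyz":[0,0,0],"claw":0.8},
    {"angular":[0,0,0],"xyz":[0,0,0],"claw":0.8},
    {"angular":[0,0,0],"xyz":[0,0,0],"claw":0.8},
    {"angular":[0,0,0],"xyz":[0,0,0],"claw":0.8},
    {"angular":[0,0,0],"xyz":[0,0,0],"claw":0.8},
    {"angular":[0,0,0],"xyz":[0,0,0],"claw":0.8},
    {"angular":[0,0,0],"xyz":[0,0,0],"claw":0.8},
  ],
  force=15,
)

```text
t: 54.2
eef_pos: [0.5015, 0.0903, 0.0708]
ee_rot: [-3.141, 0.0, -1.634]
force: [3.8, -1.1, -1.2]
width: 0.0138
gripper_force: 15.0
```

>>> servo_tool(
  targets=[
    {"angular":[0,0,5.2],"xyz":[0,0,0],"claw":0.8},
    {"angular":[0,0,5.2],"xyz":[0,0,0],"claw":0.8},
    {"angular":[0,0,5.2],"xyz":[0,0,0],"claw":0.8},
    {"angular":[0,0,5.2],"xyz":[0,0,0],"claw":0.8},
    {"angular":[0,0,5.2],"xyz":[0,0,0],"claw":0.8},
    {"angular":[0,0,5.2],"xyz":[0,0,0],"claw":0.8},
    {"angular":[0,0,5.2],"xyz":[0,0,0],"claw":0.8},
    {"angular":[0,0,5.2],"xyz":[0,0,0],"claw":0.8},
    {"angular":[0,0,5.2],"xyz":[0,0,0],"claw":0.8},
    {"angular":[0,0,5.2],"xyz":[0,0,0],"claw":0.8},
    {"angular":[0,0,5.2],"xyz":[0,0,0],"claw":0.8},
    {"angular":[0,0,5.2],"xyz":[0,0,0],"claw":0.8},
    {"angular":[0,0,5.2],"xyz":[0,0,0],"claw":0.8},
    {"angular":[0,0,5.2],"xyz":[0,0,0],"claw":0.8},
    {"angular":[0,0,5.2],"xyz":[0,0,0],"claw":0.8},
    {"angular":[0,0,5.2],"xyz":[0,0,0],"claw":0.8},
    {"angular":[0,0,0],"xyz":[0,0,0],"claw":0.8},
    {"angular":[0,0,0],"xyz":[0,0,0],"claw":0.8},
    {"angular":[0,0,0],"xyz":[0,0,0],"claw":0.8},
  ],
)

```text
t: 56.1
eef_pos: [0.5012, 0.0906, 0.0708]
ee_rot: [3.141, 0.001, -3.084]
force: [3.5, 1.5, -1.8]
width: 0.014
gripper_force: 15.0
```

>>> servo_tool(
  targets=[
    {"angular":[0,0,0],"xyz":[0,0,0],"claw":3.8},
    {"angular":[0,0,0],"xyz":[0,0,0],"claw":3.8},
    {"angular":[0,0,0],"xyz":[0,0,0],"claw":3.8},
    {"angular":[0,0,0],"xyz":[0,0,0],"claw":3.8},
    {"angular":[0,0,0],"xyz":[0,0,-2],"claw":3.8},
    {"angular":[0,0,0],"xyz":[0,0,-3],"claw":3.8},
    {"angular":[0,0,0],"xyz":[0,0,-4],"claw":3.8},
    {"angular":[0,0,0],"xyz":[0,0,-3],"claw":5},
    {"angular":[0,0,0],"xyz":[0,4,0],"claw":5},
    {"angular":[0,0,0],"xyz":[0,4,0],"claw":5},
    {"angular":[0,0,0],"xyz":[0,4,0],"claw":5},
    {"angular":[0,0,0],"xyz":[0,4,0],"claw":5},
    {"angular":[0,0,0],"xyz":[0,4,0],"claw":5},
    {"angular":[0,0,0],"xyz":[0,4,0],"claw":5},
    {"angular":[0,0,0],"xyz":[0,4,0],"claw":5},
    {"angular":[0,0,0],"xyz":[0,0,0],"claw":5},
  ],
)

```text
t: 57.7
eef_pos: [0.4847, 0.3737, 0.1898]
ee_rot: [-3.141, -0.0, -3.083]
force: [0.2, -0.9, -0.4]
width: 0.0497
gripper_force: 0.0
```

Run:
```python
from h import *
deltas((.4970,.187,.2),(.4970,.187,.110))
f=grab('top');u,v=w2px(f,(.495,.09,.09)).astype(int)
print(u,v);print(f['color'][v-9:v+14,u-10:u+11].min(2))
```

```text
t 57.7 pos [0.4847 0.3737 0.1898] rpy [-1.7998e+02 -1.0000e-02 -1.7664e+02] w 0.0497 F [ 0.2 -0.9 -0.4]
(0.497, 0.187, 0.2) -> [ -0.13 -18.71  -1.02]
(0.497, 0.187, 0.11) -> [-0.  0.  9.]
212 217
[[ 28  29  31  30  30  31  29  28  23  20  18  17  19  20  26  29  30  29
   30  30  30]
 [ 28  30  29  29  28  30  30  29  25  17  18  15  18  14  20  24  28  29
   29  30  29]
 [ 29  29  28  27  29  28  30  25  20  16  13  17  13  10  13  20  23  27
   29  29  31]
 [ 28  27  28  28  29  27  27  22  13  18  16  17  15  12  13  14  17  23
   29  28  30]
 [ 27  27  29  29  27  27  21  18  15  14  15  14  12  13  11  17  15  21
   25  27  30]
 [ 30  29  29  30  27  24  18  13  16  16  17  15  13   8  10  11  16  18
   23  27  28]
 [ 28  29  30  30  27  20  18  14  12  19  25  25  16  10   9  14  14  17
   20  26  27]
 [ 27  28  28  27  25  19  17  15  18  37  53  48  24   8  10  14  14  15
   19  29  28]
 [ 28  29  29  29  27  18  16  14  25  58  83  69  37  10  10  12  15  16
   19  27  28]
 [ 29  35  41  41  29  21  17  14  28  69  98  79  38  10  11  15  16  16
   20  28  35]
 [ 33  46  60 
[... 443 characters left out ...]
7  45  41  47  46  35  29  39  59  63  48  28  26  31  36  46
   48  36  31]
 [ 28  29  30  32  45  59  54  39  36  42  61  85  81  52  39  46  39  48
   54  37  29]
 [ 29  29  30  31  41  53  47  43  52  51  72 107 109  73  53  61  43  38
   42  35  29]
 [ 27  29  29  28  32  37  35  44  58  49  71 105 111  76  56  63  43  31
   31  30  28]
 [ 30  29  28  28  29  32  32  36  44  40  52  79  86  62  45  46  35  28
   28  27  26]
 [ 37  40  40  39  40  40  39  41  41  39  43  53  56  47  36  31  30  28
   28  29  29]
 [ 62  63  61  60  60  59  61  59  60  59  59  59  59  52  38  31  29  30
   27  29  29]
 [ 74  73  68  66  67  67  67  67  66  66  65  62  61  56  42  32  29  28
   27  27  28]]
```

The stripe lies along direction −177°, right on the mark. Now I'll fetch the hood.

>>> servo_tool(
  targets=[
    {"angular":[0,0,0],"xyz":[0,-3.74,0],"claw":5},
    {"angular":[0,0,0],"xyz":[0,-3.74,0],"claw":5},
    {"angular":[0,0,0],"xyz":[0,-3.74,0],"claw":5},
    {"angular":[0,0,0],"xyz":[0,-3.74,0],"claw":5},
    {"angular":[0,0,0],"xyz":[-0.1,-3.74,0],"claw":5},
    {"angular":[0,0,0],"xyz":[0,0,0],"claw":5},
    {"angular":[0,0,0],"xyz":[0,0,0],"claw":5},
    {"angular":[0,0,0],"xyz":[0,0,2],"claw":5},
    {"angular":[0,0,0],"xyz":[0,0,2],"claw":5},
    {"angular":[0,0,0],"xyz":[0,0,2],"claw":5},
    {"angular":[0,0,0],"xyz":[0,0,1.2],"claw":5},
    {"angular":[0,0,0],"xyz":[0,0,0.7],"claw":5},
    {"angular":[0,0,0],"xyz":[0,0,0],"claw":5},
    {"angular":[0,0,0],"xyz":[0,0,0],"claw":5},
  ],
)

```text
t: 59.15
eef_pos: [0.497, 0.1835, 0.1122]
ee_rot: [3.141, 0.001, -3.086]
force: [0.0, 0.5, 0.2]
width: 0.05
gripper_force: 0.0
```

>>> servo_tool(
  targets=[
    {"angular":[0,0,0],"xyz":[0,0,0],"claw":1},
    {"angular":[0,0,0],"xyz":[0,0,0],"claw":1},
    {"angular":[0,0,0],"xyz":[0,0,0],"claw":1},
    {"angular":[0,0,0],"xyz":[0,0,0],"claw":1},
    {"angular":[0,0,0],"xyz":[0,0,0],"claw":1},
    {"angular":[0,0,0],"xyz":[0,0,0],"claw":1},
    {"angular":[0,0,0],"xyz":[0,0,0],"claw":1},
  ],
  force=20,
)

```text
t: 59.85
eef_pos: [0.4968, 0.1834, 0.112]
ee_rot: [3.141, 0.001, -3.086]
force: [-1.3, 1.3, 3.0]
width: 0.0159
gripper_force: 20.0
```

>>> servo_tool(
  targets=[
    {"angular":[0,0,0],"xyz":[0,-1,0],"claw":1},
    {"angular":[0,0,0],"xyz":[0,-1,0],"claw":1},
    {"angular":[0,0,0],"xyz":[0,-1,0],"claw":1},
    {"angular":[0,0,0],"xyz":[0,-1,0],"claw":1},
    {"angular":[0,0,0],"xyz":[0,-1,0],"claw":1},
    {"angular":[0,0,0],"xyz":[0,-1,0],"claw":1},
    {"angular":[0,0,0],"xyz":[0,-1,0],"claw":1},
    {"angular":[0,0,0],"xyz":[0,-1,0],"claw":1},
    {"angular":[0,0,0],"xyz":[0,-1,0],"claw":1},
    {"angular":[0,0,0],"xyz":[0,-0.2,0],"claw":1},
    {"angular":[0,0,0],"xyz":[0,0,0],"claw":1},
  ],
)

```text
t: 60.95
eef_pos: [0.5027, 0.0906, 0.112]
ee_rot: [3.141, 0.002, -3.087]
force: [5.2, 1.9, -0.3]
width: 0.0155
gripper_force: 20.0
```

>>> servo_tool(
  targets=[
    {"angular":[0,0,0],"xyz":[0,-0.2,0],"claw":1},
    {"angular":[0,0,0],"xyz":[0,-0.1,0],"claw":1},
    {"angular":[0,0,0],"xyz":[0,0,0],"claw":1},
  ],
)

```text
t: 61.25
eef_pos: [0.5029, 0.0903, 0.112]
ee_rot: [3.138, 0.003, -3.086]
force: [0.1, 12.6, 1.7]
width: 0.0156
gripper_force: 20.0
```

>>> servo_tool(
  targets=[
    {"angular":[0,0,0],"xyz":[0,0,0],"claw":5},
    {"angular":[0,0,0],"xyz":[0,0,0],"claw":5},
    {"angular":[0,0,0],"xyz":[0,0,0],"claw":5},
    {"angular":[0,0,0],"xyz":[0,0,0],"claw":5},
    {"angular":[0,0,0],"xyz":[0,0,0],"claw":5},
    {"angular":[0,0,0],"xyz":[0,0,-3],"claw":5},
    {"angular":[0,0,0],"xyz":[0,0,-4],"claw":5},
    {"angular":[0,0,0],"xyz":[0,0,-3],"claw":5},
    {"angular":[0,0,0],"xyz":[0,4,0],"claw":5},
    {"angular":[0,0,0],"xyz":[0,4,0],"claw":5},
    {"angular":[0,0,0],"xyz":[0,4,0],"claw":5},
    {"angular":[0,0,0],"xyz":[0,4,0],"claw":5},
    {"angular":[0,0,0],"xyz":[0,4,0],"claw":5},
    {"angular":[0,0,0],"xyz":[0,4,0],"claw":5},
    {"angular":[0,0,0],"xyz":[0,4,0],"claw":5},
    {"angular":[0,0,0],"xyz":[0,0,0],"claw":5},
    {"angular":[0,0,0],"xyz":[0,0,0],"claw":5},
    {"angular":[0,0,0],"xyz":[0,0,0],"claw":5},
  ],
)

```text
t: 63.05
eef_pos: [0.4862, 0.367, 0.2114]
ee_rot: [-3.141, -0.001, -3.086]
force: [-0.1, 0.6, 0.2]
width: 0.05
gripper_force: 0.0
```

Run:
```python
from tray import *
lids();deltas()
a=cv2.imread('pics/scene0.png');b=cv2.resize(grab('scene')['color'],(800,600),interpolation=cv2.INTER_CUBIC)
# hood/rib region now vs start (hood home at both)
A,B=[cv2.GaussianBlur(i[235:300,395:455],(5,5),0).astype(int) for i in(a,b)]
d=abs(A-B).max(2);print('mean diff',d.mean().round(1),'rib rows',d[5:30,15:45].max())
s,_=cv2.phaseCorrelate(A.mean(2)[3:35].astype(np.float32).copy(),B.mean(2)[3:35].astype(np.float32).copy());print('shift px(800)',s)
```

```text
top 254 ramp x,y [0.186 0.001]
top 85 ramp x,y [0.259 0.003]
scene 43 ramp x,y [0.253 0.001]
scene 163 ramp x,y [ 0.179 -0.001]
TCP ramp x 0.41105287055338396
t 63.1 pos [0.4864 0.3668 0.2118] rpy [-180.     -0.   -176.88] w 0.0499 F [ 0.   0.1 -0.6]
mean diff 11.2 rib rows 62
shift px(800) (-0.19849601610586376, 0.2559480696832086)
```

```bash
python3 -c "
from station import order
print(order.job_done())"
```

```text
the job is handed in; nothing more can be done
None
```

The job is handed in: the carrier lies flat on the deck with all four jars upright, the knob is on the broad white mark and the hood is fully home over it. My last camera and contact checks agreed, but the judge's result has not been shown.

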